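Hold a chip carrier inside the dust-removal box

TASK

Two closed chip cases were left on top of the dust-removal box, over its slot: stack both squarely, long sides in line, on the column of two like cases standing on the bench. Then lift the chip carrier out of its stand by its grip and lower its blade through the slot in the top of the box until the underside of the grip is about 15 mm above the box's top, and finish still holding it there, upright, hanging in the slot without pushing against its edges. Leave the jar, the open tray and the magnifier where they are.

Things in the scene. Friction and masses are not known exactly. Their poses are not given: they have to be found in the camera images.
- case_a: One of the two cases to be stacked: closed flat-topped chip case, 50 mm (its x) by 66 mm (its y) by 30 mm high, plain straight sides, rigid, about 0.12 kg, loose. Origin: centre of its underside, z up. It starts lying on the dust-removal box, over one end of the slot; the other case lies next to it along y, so the room for fingers is on its two x sides.
- case_b: The other case to be stacked, the same in every way, over the other end of the slot: closed flat-topped chip case, 50 mm (its x) by 66 mm (its y) by 30 mm high, plain straight sides, rigid, about 0.12 kg, loose. Origin: centre of its underside, z up.
- column_top: Upper case of the column of two, its top 60 mm above the bench: closed flat-topped chip case, 50 mm (its x) by 66 mm (its y) by 30 mm high, plain straight sides, rigid, about 0.12 kg, loose. Origin: centre of its underside, z up.
- column_bottom: Lower case of the column, standing on the bench (z = 0), at the left or the right of the dust-removal box: closed flat-topped chip case, 50 mm (its x) by 66 mm (its y) by 30 mm high, plain straight sides, rigid, about 0.12 kg, loose. Origin: centre of its underside, z up.
- cleaner: Bench-top dust-removal box, fixed: white box 150 mm (its x) by 200 mm (its y) by 110 mm high with a flat metal top, hollow, with a clear window in its +x side. Origin: centre of its underside on the bench, z up. The slot is in the middle of the top.
- slot (a point): Centre of the slot, level with the box's top face (110 mm above the bench); axes as the box's. The slot is 10 mm wide along x and 60 mm long along y, its mouth bevelled 2 mm, through a top 8 mm thick; below is an empty space 90 mm deep.
- carrier: Chip carrier, loose, about 0.14 kg: a flat metal blade 8 mm thick (x), 56 mm wide (y) and 70 mm high, with rows of chips, and on top of it a black block grip 16 mm (x) by 40 mm (y) by 44 mm high. Origin: centre of the blade's lower edge; z up along the blade, so the underside of the grip is at z = 70 mm and the top of the grip at 114 mm. It stands upright in its stand with this lower edge 12 mm above the bench. Either way round is good.
- carrier_grip (a point): Middle of the carrier's grip, 92 mm above the blade's lower edge, to be gripped across the 16 mm thickness (x).
- stand: Stand of the carrier, fixed: base plate 90 by 110 by 12 mm with a white block on it 50 mm (x) by 90 mm (y), top 55 mm above the bench, with a vertical slot 10.5 by 60 mm and 43 mm deep in which the blade stands. Origin: centre of its underside, z up. It stands on the other side of the dust-removal box from the column.
- jar: Bystander: closed amber jar, 52 mm in diameter, 60 mm high. Origin: centre of its underside.
- tray: Bystander: black open tray, 100 mm by 130 mm by 35 mm high. Origin: centre of its underside.
- loupe: Bystander: dark waisted desk magnifier, 44 mm in diameter, 46 mm high. Origin: centre of its underside.
There are look-alikes about, which are no part of the job. Leave any red look-alike of the case_b alone.

How it is judged:
On the way, in this order (a step that is already met when the one before it is completed fails the run):
1. one case from the box stands squarely on the column, let go (((z of case_a in the frame of column_top between 0.026 and 0.034 m and horizontal distance between case_a and column_top below 0.008 m and angle between the x axis of case_a and the x axis of column_top, either way round below 0.14 rad and contact force between the fingers and case_a below 0.1 N) or (z of case_b in the frame of column_top between 0.026 and 0.034 m and horizontal distance between case_b and column_top below 0.008 m and angle between the x axis of case_b and the x axis of column_top, either way round below 0.14 rad and contact force between the fingers and case_b below 0.1 N))), for 0.2 s.
2. both cases stand squarely on the column, let go (((z of case_a in the frame of column_top between 0.026 and 0.034 m and horizontal distance between case_a and column_top below 0.008 m and angle between the x axis of case_a and the x axis of column_top, either way round below 0.14 rad and z of case_b in the frame of case_a between 0.026 and 0.034 m and horizontal distance between case_b and case_a below 0.008 m and angle between the x axis of case_b and the x axis of case_a, either way round below 0.14 rad) or (z of case_b in the frame of column_top between 0.026 and 0.034 m and horizontal distance between case_b and column_top below 0.008 m and angle between the x axis of case_b and the x axis of column_top, either way round below 0.14 rad and z of case_a in the frame of case_b between 0.026 and 0.034 m and horizontal distance between case_a and case_b below 0.008 m and angle between the x axis of case_a and the x axis of case_b, either way round below 0.14 rad)) and z of column_top in the frame of column_bottom between 0.026 and 0.034 m and horizontal distance between column_top and column_bottom below 0.008 m and angle between the x axis of column_top and the x axis of column_bottom, either way round below 0.14 rad and angle between column_top's own z axis and vertical below 0.06 rad and contact force between the fingers and case_a below 0.1 N and contact force between the fingers and case_b below 0.1 N), for 0.2 s.
3. the carrier hangs in the slot, held (z of carrier in the frame of slot between -0.065 and -0.043 m and x of carrier in the frame of slot between -0.005 and 0.005 m and y of carrier in the frame of slot between -0.006 and 0.006 m and angle between carrier's own z axis and vertical below 0.09 rad and angle between the y axis of carrier and the y axis of cleaner, either way round below 0.12 rad and contact force between the fingers and carrier above 1 N and contact force between carrier and cleaner below 8 N), for 0.2 s.
At the end, for the whole second after the job is handed in: The column is four cases high, each case within 8 mm and 8 degrees (0.14 rad) of the one below; the carrier's blade is in the slot, upright within 5 degrees (0.09 rad), the underside of its grip 5 to 27 mm above the box's top, held by the fingers and pressing on the box with less than 8 N (all of step 3 and ((z of case_a in the frame of column_top between 0.026 and 0.034 m and horizontal distance between case_a and column_top below 0.008 m and angle between the x axis of case_a and the x axis of column_top, either way round below 0.14 rad and z of case_b in the frame of case_a between 0.026 and 0.034 m and horizontal distance between case_b and case_a below 0.008 m and angle between the x axis of case_b and the x axis of case_a, either way round below 0.14 rad) or (z of case_b in the frame of column_top between 0.026 and 0.034 m and horizontal distance between case_b and column_top below 0.008 m and angle between the x axis of case_b and the x axis of column_top, either way round below 0.14 rad and z of case_a in the frame of case_b between 0.026 and 0.034 m and horizontal distance between case_a and case_b below 0.008 m and angle between the x axis of case_a and the x axis of case_b, either way round below 0.14 rad)) and z of column_top in the frame of column_bottom between 0.026 and 0.034 m and horizontal distance between column_top and column_bottom below 0.008 m and angle between the x axis of column_top and the x axis of column_bottom, either way round below 0.14 rad and angle between column_top's own z axis and vertical below 0.06 rad); the arm keeps its last pose, push and grip.
It fails at once if the jar is moved more than 30 mm (distance of jar from where it was at the start of the episode above 0.03 m).
It fails at once if the open tray is moved more than 30 mm (distance of tray from where it was at the start of the episode above 0.03 m).
It fails at once if the magnifier is moved more than 30 mm (distance of loupe from where it was at the start of the episode above 0.03 m).
It also fails if it takes over 72 s, if anything falls off the work surface, if the arm or the gripper's body presses on something with over 40 N, if the wrist force passes 120 N, or if a joint passes its speed limit or range.

ROBOT

A 6-joint arm with a two-finger parallel gripper is mounted at the origin on the work surface. World frame = base frame: x ahead of the robot, y to its left, z up, the work surface at z = 0. Lengths are in m, angles in rad, forces in N, time in s.
With the tool pointing down it reaches from about 0.25 to 0.725 m from the base axis. Payload 9.7 kg.
Tool frame: the origin (TCP) lies at the very end of the fingers, on their centre line; the grasp point (between the pads) lies 19 mm behind it; z points along the fingers, y is the direction in which the jaws open and shut (so a half turn about z gives the same grasp; the last joint's range is limited). The gripper opens to 85 mm and grips with 20 to 120 N. Pads are 22 mm wide; open, the fingers measure 114 mm over their backs; the gripper's body (76 mm by 85 mm) begins 54 mm behind the grasp point. The pads swing forward as they close: fully open they stand 13 mm farther back than shut.
Start: joints at [1.138, 0.087, 0.176, 1.66, 0, 1.571], TCP at [0.231, 0.499, 0.231] pointing down, gripper open.
Joint ranges: [-3.13, 3.13], [-0.85, 1.81], [-1.15, 1.24], [-2.2, 2.28], [-1.44, 1.52], [-3.14, 3.14]. Speed limits (rad/s): [2.22, 2.22, 2.57, 3.14, 3.14, 3.14].

INTERFACE

Orientations are given as a unit quaternion [x, y, z, w].
In Python, from station import robot, capture, camera_info, workorder gives the robot as it stands.
- The arm moves only by the tool move_arm, never from a script. Its argument "increments" is a list of rows, each a list of 2 entries, a list of its own where there are three numbers: the shift along the tool's x, y, z in cm, then the turn about the tool's z in rad. A call has 1 to 8 rows; each row shifts and turns the pose as measured when the row begins, along the tool's axes as they then stand; what a row does not reach is not made up. A row lasts 1/8 s, in which the tool goes at most 62.5 mm and 10.7 degrees, less where a joint would pass 70% of its speed; a pose out of reach is approached as far as the arm can. A call is refused whole if a number of a shift passes 6.25 or a number of a turn 0.188, either way. A call with a gripper value outside its range is refused whole. "fingers" is the gripper command: -1 is shut, 1 is fully open, values between are in proportion, set as the call begins (left out, the last holds). The fingers move at their own pace and stop on an object; "grip_force" is the grip in N (left out, the last holds). Time passes only in rows, so rows that do not move let the fingers close. It gives the time, the measured TCP pose, the force and the opening at its end, in the units of the state.
- robot.sense(): the state, without advancing time (a new reading comes with each control period).
- capture(name): name is "scene" or "top" or "wrist"; returns the picture (400x640x3 uint8, red, green, blue); there is no depth.
- camera_info(name): a dict with "fx", "fy", "cx", "cy" (pixels), "k1" (the pictures are not rectified: a ray, as slopes to the right and down, at radius r is drawn at 1 + k1 r^2 times it, then the intrinsics apply), "world_to_cam" (4x4, takes a point from world to camera coordinates). Camera axes: x right, y down, z forward; pixel columns grow to the right and rows downward; lengths in m; the calibration is good to about 2 mm. A picture is of the moment at which its call begins: read the wrist's pose just before it. camera_info takes no time and is no camera call; for the wrist camera it gives the pose at the moment of the call.
- workorder.hand_in(): hands the job in, once; it reports no verdict.
The state is a dict: "clock": time; "joint_pos": joint angles; "qvel": joint speeds; "effort": joint torques, N m; "ee_pos": TCP position; "ee_rot": TCP orientation; "wrist_force": force on the tool from outside, world axes, zero at the start; "wrist_torque": the same for the moment, N m; "finger_gap": opening from 0.0 (shut) to 1.0 (fully open).
Only numpy, scipy, OpenCV 4.12 (cv2) and the standard library are available. Lean on these libraries where they do the work, as an engineer would, in place of code of your own. Each camera call takes 0.05 s, during which the arm holds its last target.

## Working session

There is one attempt and no reset: what is moved stays moved. The work goes in short steps, Python scripts to look and compute and a tool call to move; the robot and the scene stay as the last step left them, time stands still between calls to the robot, and variables do not carry over. Pictures are saved under pics/ and viewed, and the job is handed in when it is done.

Besides the shell and the picture viewer there is one more tool, called after ">>>" as name([rows], argument=value, ...), one row to a line, values as JSON. move_arm: Moves the arm, as the interface text tells. Its arguments: {"type":"object","properties":{"increments":{"type":"array","items":{"type":"array"}},"fingers":{"type":"number"},"grip_force":{"type":"number"}},"required":["increments"]}

```bash
ls; mkdir -p pics; python3 - <<'E'
from station import robot, capture, camera_info, workorder
import cv2
for n in ["scene","top","wrist"]:
    i=camera_info(n); print(n,{k:i[k] for k in i if k!='world_to_cam'}); print(i['world_to_cam'])
    im=capture(n); cv2.imwrite(f"pics/{n}0.png",im[:,:,::-1])
print(robot.sense())
E
```

```text
pics
scene {'fx': 370.03790572644044, 'fy': 370.03790572644044, 'cx': 312.77927407892804, 'cy': 207.3050000560072, 'k1': -0.015868333609580027}
[[-0.48735024  0.87320454  0.00189145  0.29295518]
 [ 0.56650719  0.31782414 -0.76030087 -0.25245935]
 [-0.66449932 -0.3694613  -0.64956832  1.35548408]
 [ 0.          0.          0.          1.        ]]
top {'fx': 426.2070819130814, 'fy': 426.2070819130814, 'cx': 313.56438157064156, 'cy': 198.98390107059777, 'k1': 0.008945336065130014}
[[ 0.01935835 -0.99944977  0.02693357 -0.0215702 ]
 [-0.98277698 -0.02397327 -0.18323399  0.58885916]
 [ 0.18377885 -0.02292258 -0.98270031  1.13175436]
 [ 0.          0.          0.          1.        ]]
wrist {'fx': 333.0304826434302, 'fy': 333.0304826434302, 'cx': 317.01718245966134, 'cy': 195.93399887546616, 'k1': 0.000366123477188782}
[[ 4.19383588e-01  9.07808633e-01 -9.44164502e-04 -5.49784539e-01]
 [ 8.62393110e-01 -3.98077543e-01  3.12749730e-01 -4.05533963e-02]
 [ 2.83541055e-01 -1.31976345e-01 -9.49835099e-01  3.80048132e-01]
 [ 0.00000000e+00  0.00000000e+00  0.00000000e+00  1.00000000e+00]]
{'clock': 0.15, 'joint_pos': array([1.13796661e+00, 8.73729897e-02, 1.75346826e-01, 1.65981014e+00,
       8.96099992e-06, 1.57084412e+00]), 'qvel': array([-0.0009931 , -0.00205287,  0.00238215,  0.00194783, -0.00150784,
       -0.00081623]), 'effort': array([-6.75918473e-04, -5.20761144e+01,  4.65044653e+01,  1.38972138e-02,
       -3.39139490e-07,  3.83709875e-06]), 'ee_pos': array([0.23062082, 0.49913091, 0.23074009]), 'ee_rot': array([ 2.14752813e-01,  9.76668295e-01, -5.06899563e-04, -1.16020713e-04]), 'wrist_force': array([-0.17098139,  0.05524195,  0.13253715]), 'wrist_torque': array([0.05104538, 0.0208541 , 0.01199705]), 'finger_gap': 0.9994121963430327}
```

View pics/top0.png

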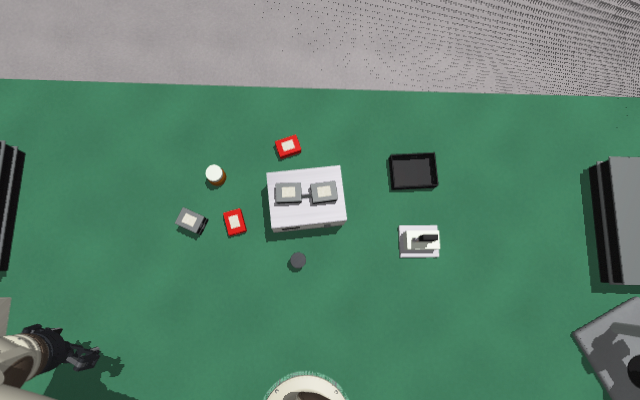

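View pics/scene0.png

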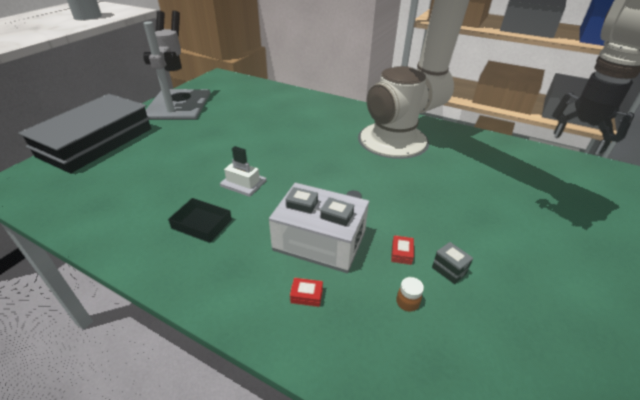

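View pics/wrist0.png

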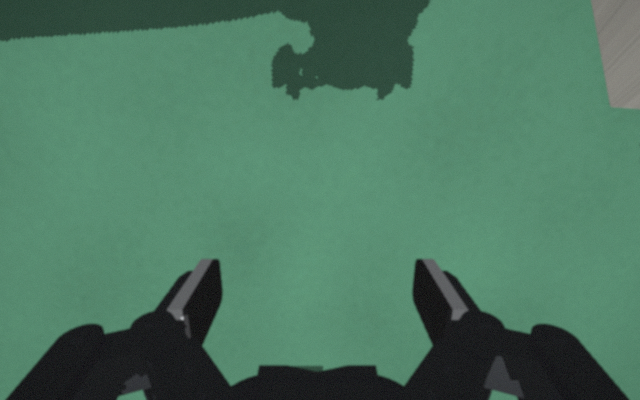

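```bash
cat > h.py <<'E'
import numpy as np, cv2
from station import robot, capture, camera_info, workorder
from scipy.spatial.transform import Rotation as R
def ray(info,px):
    px=np.atleast_2d(np.array(px,float))
    d=np.stack([(px[:,0]-info['cx'])/info['fx'],(px[:,1]-info['cy'])/info['fy']],1)
    u=d.copy()
    for _ in range(6): u=d/(1+info['k1']*(u**2).sum(1,keepdims=True))
    W=np.array(info['world_to_cam']); Rm=W[:3,:3]; c=-Rm.T@W[:3,3]
    return c,np.c_[u,np.ones(len(u))]@Rm
def plane(info,px,z):
    c,d=ray(info,px); return c+d*((z-c[2])/d[:,2])[:,None]
def proj(info,P):
    P=np.atleast_2d(P); W=np.array(info['world_to_cam']); q=P@W[:3,:3].T+W[:3,3]
    u=q[:,:2]/q[:,2:]; u=u*(1+info['k1']*(u**2).sum(1,keepdims=True))
    return u*[info['fx'],info['fy']]+[info['cx'],info['cy']]
def tool(P,s=None,yaw=None):
    "world point -> tool frame offset in cm from the TCP now"
    s=s or robot.sense(); r=R.from_quat(s['ee_rot'])
    return r.inv().apply(np.array(P)-s['ee_pos'])*100
def snap(n,name):
    i=camera_info(n); im=capture(n)[:,:,::-1].copy(); cv2.imwrite(f'pics/{name}.png',im); return i,im
def rect(info,poly,z):
    "world poly on plane z -> centre,size,yaw of long side (cv2.minAreaRect)"
    P=plane(info,poly,z)[:,:2].astype(np.float32)
    (c,s,a)=cv2.minAreaRect(P*1000)
    if s[0]<s[1]: a+=90
    a=(a+90)%180-90
    return np.array(c)/1000,s,a
E
python3 - <<'E'
from h import *
i=camera_info('top'); im=cv2.imread('pics/top0.png')
cv2.imwrite('pics/topz.png',cv2.resize(im[130:280,165:365],None,fx=4,fy=4,interpolation=cv2.INTER_CUBIC))
cv2.imwrite('pics/topz2.png',cv2.resize(im[140:280,370:460],None,fx=4,fy=4,interpolation=cv2.INTER_CUBIC))
for n,p,z in [('caseL',(288,191),.14),('caseR',(323,190),.14),('box',(306,195),.11),('col',(190,219),.06),('grip',(429,238),.12),('jar',(215,172),.06),('loupe',(298,259),.046),('tray',(413,171),.02),('red1',(288,147),.03),('red2',(235,222),.03)]:
    print(n,plane(i,p,z)[0].round(3))
w=camera_info('wrist'); s=robot.sense(); r=R.from_quat(s['ee_rot'])
W=np.array(w['world_to_cam']);c=-W[:3,:3].T@W[:3,3]
print('cam in tool',r.inv().apply(c-s['ee_pos']), r.inv().as_matrix()@W[:3,:3].T, r.as_matrix())
E
```

```text
caseL [0.593 0.06  0.14 ]
caseR [ 0.598 -0.031  0.14 ]
box [0.589 0.013 0.11 ]
col [0.525 0.327 0.06 ]
grip [ 0.481 -0.309  0.12 ]
jar [0.658 0.267 0.06 ]
loupe [0.423 0.03  0.046]
tray [ 0.686 -0.298  0.02 ]
red1 [0.746 0.068 0.03 ]
red2 [0.523 0.209 0.03 ]
cam in tool [ 0.08037452  0.00015308 -0.14249918] [[ 1.11236335e-04 -9.49832737e-01 -3.12758307e-01]
 [ 9.99999957e-01  2.08318599e-05  2.92396863e-04]
 [-2.71212776e-04 -3.12758326e-01  9.49832699e-01]] [[-9.07762432e-01  4.19484410e-01 -4.44343718e-04]
 [ 4.19484645e-01  9.07761945e-01 -9.40313914e-04]
 [ 8.91128986e-06 -1.03997701e-03 -9.99999459e-01]]
```

View pics/topz.png

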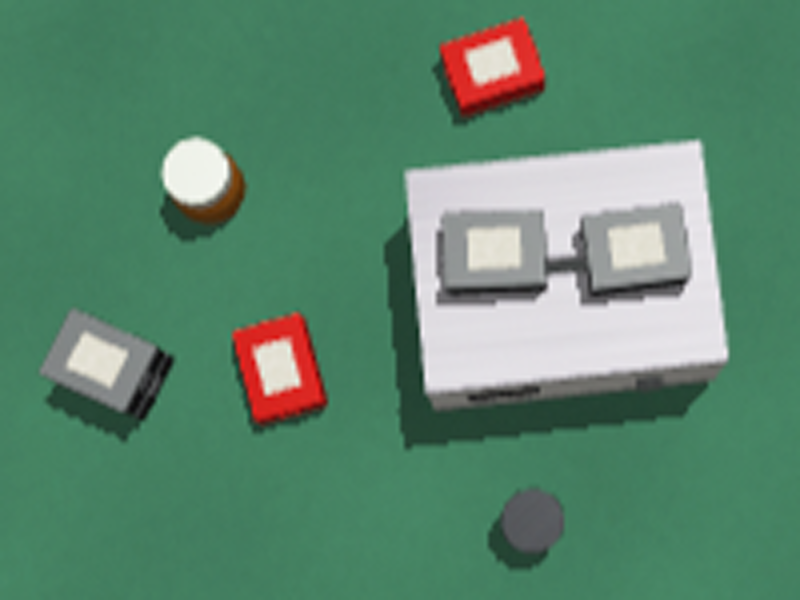

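View pics/topz2.png

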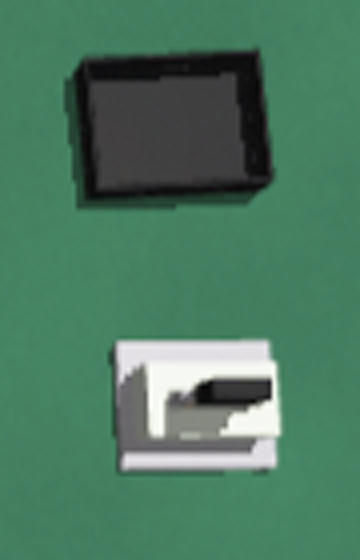

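```bash
cat >> h.py <<'E'
def az(s=None):
    s=s or robot.sense(); x=R.from_quat(s['ee_rot']).as_matrix()[:,0]; return np.arctan2(x[1],x[0])
def plan(P,a,n,s=None):
    "print n rows to world TCP P and tool-x azimuth a (rad)"
    s=s or robot.sense(); p0=np.array(s['ee_pos']); a0=az(s); da=(a-a0+np.pi)%(2*np.pi)-np.pi
    d=(np.array(P)-p0)/n
    for k in range(n):
        b=a0+da*k/n; x=np.array([np.cos(b),np.sin(b),0]); y=np.array([np.sin(b),-np.cos(b),0])
        print([[round(float(v),2) for v in (d@x*100,d@y*100,-d[2]*100)],round(-da/n,3)])
E
python3 - <<'E'
from h import *
plan([.51,.25,.30],np.radians(80),8)
E
```

```text
[[-4.48, -1.36, -0.87], np.float64(0.164)]
[[-4.64, -0.61, -0.87], np.float64(0.164)]
[[-4.68, 0.15, -0.87], np.float64(0.164)]
[[-4.59, 0.91, -0.87], np.float64(0.164)]
[[-4.38, 1.65, -0.87], np.float64(0.164)]
[[-4.05, 2.34, -0.87], np.float64(0.164)]
[[-3.61, 2.97, -0.87], np.float64(0.164)]
[[-3.08, 3.52, -0.87], np.float64(0.164)]
```

>>> move_arm([
  [[-4.5,-1.4,-0.9],0.165],
  [[-4.6,-0.6,-0.9],0.165],
  [[-4.7,0.2,-0.9],0.165],
  [[-4.6,0.9,-0.9],0.165],
  [[-4.4,1.6,-0.9],0.165],
  [[-4.0,2.3,-0.9],0.165],
  [[-3.6,3.0,-0.9],0.165],
  [[-3.1,3.5,-0.9],0.165],
], fingers=1)

```text
clock: 1.15
ee_pos: [0.5102, 0.2384, 0.3017]
ee_rot: [0.78, 0.626, -0.003, 0.001]
wrist_force: [0.1, 0.4, 0.3]
finger_gap: 0.999
```

```bash
python3 - <<'E'
from h import *
s=robot.sense(); print(s['clock'],s['ee_pos'],np.degrees(az(s)),s['joint_pos'].round(3),s['qvel'].round(2))
snap('wrist','w1')
plan([.59,-.02,.33],np.radians(88),6)
E
```

```text
1.15 [0.51019657 0.23838495 0.30174104] 77.51319312046745 [ 4.380e-01  1.660e-01  4.030e-01  1.813e+00 -2.000e-03  2.227e+00] [-0.66  0.36  0.55  0.19 -0.    0.7 ]
[[-3.85, 2.21, -0.47], np.float64(-0.032)]
[[-3.92, 2.08, -0.47], np.float64(-0.032)]
[[-3.98, 1.96, -0.47], np.float64(-0.032)]
[[-4.05, 1.83, -0.47], np.float64(-0.032)]
[[-4.1, 1.69, -0.47], np.float64(-0.032)]
[[-4.15, 1.56, -0.47], np.float64(-0.032)]
```

View pics/w1.png

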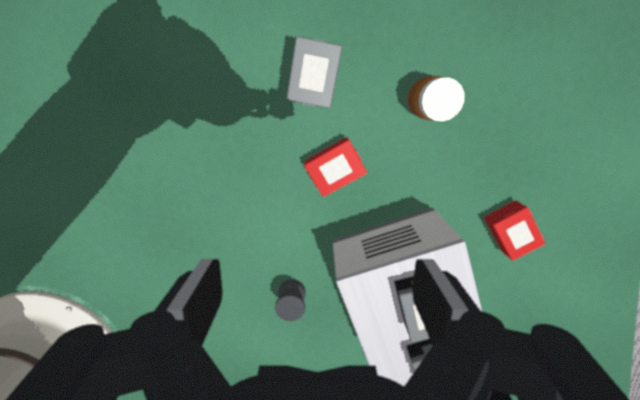

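>>> move_arm([
  [[-4.6,2.2,-0.2],-0.03],
  [[-4.7,2.1,-0.2],-0.03],
  [[-4.8,2.0,-0.2],-0.03],
  [[-4.9,1.8,-0.2],-0.03],
  [[-5.0,1.7,-0.2],-0.03],
  [[-5.0,1.5,-0.2],-0.03],
  [[0,0,0],0],
])

```text
clock: 2.08
ee_pos: [0.5838, -0.0799, 0.3125]
ee_rot: [0.723, 0.691, -0.005, -0.0]
wrist_force: [-0.3, 0.8, -0.1]
finger_gap: 1.003
```

```bash
python3 - <<'E'
from h import *
s=robot.sense(); print(s['clock'],s['ee_pos'],np.degrees(az(s)),s['qvel'].round(2))
snap('wrist','w2')
import json
i=camera_info('wrist'); i['world_to_cam']=np.array(i['world_to_cam']).tolist(); json.dump(i,open('w2.json','w'))
E
```

```text
2.075 [ 0.58375144 -0.07985594  0.31249953] 87.47026108086781 [ 0.03 -0.01 -0.02  0.01  0.02  0.02]
```

View pics/w2.png

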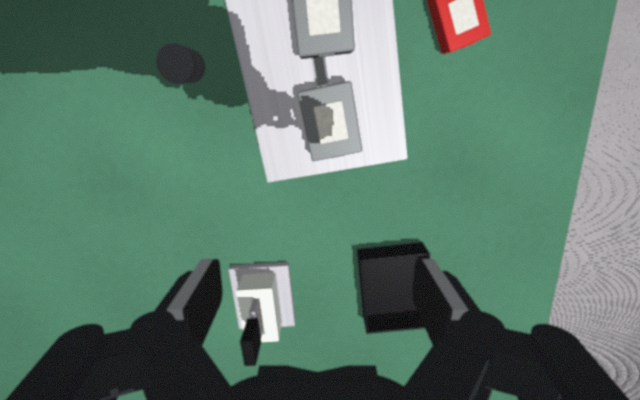

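```bash
python3 - <<'E'
from h import *
im=cv2.imread('pics/w2.png')
cv2.imwrite('pics/w2z.png',cv2.resize(im[0:190,210:420],None,fx=3.15,fy=3.15,interpolation=cv2.INTER_CUBIC))
E
```

```text
(no output)
```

View pics/w2z.png

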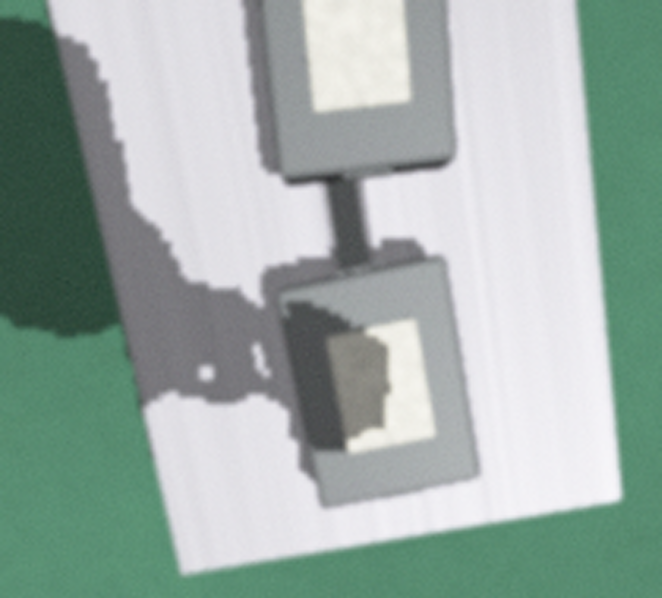

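```bash
python3 - <<'E'
from h import *
import json
i=json.load(open('w2.json'))
f=lambda L:np.array(L)/3.15+[210,0]
print('R',rect(i,f([(280,290),(443,258),(479,475),(324,507)]),.14))
P=plane(i,f([(280,290),(443,258),(479,475),(324,507)]),.14);print(P.round(4))
P=plane(i,f([(283,176),(453,158),(263,0),(446,0)]),.14);print('L',P.round(4))
P=plane(i,f([(183,574),(621,497),(48,0),(577,0)]),.11);print('box',P.round(4))
d=P[1]-P[0];print(np.degrees(np.arctan2(d[1],d[0])))
d=P[2]-P[0];print(np.degrees(np.arctan2(d[1],d[0])));d=P[3]-P[1];print(np.degrees(np.arctan2(d[1],d[0])))
E
```

```text
R (array([ 0.59789899, -0.03141432]), (47.94707107543945, 64.52423858642578), -81.43938541412354)
[[ 0.5694 -0.0031  0.14  ]
 [ 0.6161  0.0036  0.14  ]
 [ 0.6263 -0.059   0.14  ]
 [ 0.579  -0.0669  0.14  ]]
L [[0.5721 0.027  0.14  ]
 [0.6192 0.0296 0.14  ]
 [0.5693 0.0702 0.14  ]
 [0.6176 0.068  0.14  ]]
box [[ 0.5288 -0.0948  0.11  ]
 [ 0.6772 -0.0743  0.11  ]
 [ 0.5053  0.0794  0.11  ]
 [ 0.6583  0.0725  0.11  ]]
7.885820221766415
97.6974638630363
97.33988479120595
```

```bash
python3 - <<'E'
from h import *
plan([.598,-.031,.113],np.radians(98.5),5)
E
```

```text
[[0.96, 0.25, 3.99], np.float64(-0.038)]
[[0.95, 0.28, 3.99], np.float64(-0.038)]
[[0.94, 0.32, 3.99], np.float64(-0.038)]
[[0.92, 0.36, 3.99], np.float64(-0.038)]
[[0.91, 0.39, 3.99], np.float64(-0.038)]
```

>>> move_arm([
  [[1.6,0.4,4.0],-0.048],
  [[1.6,0.5,4.0],-0.048],
  [[1.5,0.6,4.0],-0.048],
  [[0,0,4.0],-0.048],
  [[0,0,2.5],0],
  [[0,0,0],0],
])

```text
clock: 2.88
ee_pos: [0.5959, -0.0234, 0.122]
ee_rot: [0.648, 0.762, -0.004, -0.001]
wrist_force: [0.7, 0.7, 1.2]
finger_gap: 0.997
```

```bash
python3 - <<'E'
from h import *
s=robot.sense(); print(s['clock'],s['ee_pos'],np.degrees(az(s)),s['qvel'].round(2))
snap('wrist','w3')
plan([.598,-.031,.113],np.radians(98.5),2)
E
```

```text
2.875 [ 0.59593294 -0.02335528  0.12203447] 99.2294384105817 [ 0.02 -0.02  0.02  0.01  0.   -0.  ]
[[-0.38, 0.01, 0.52], np.float64(0.006)]
[[-0.38, 0.01, 0.52], np.float64(0.006)]
```

View pics/w3.png

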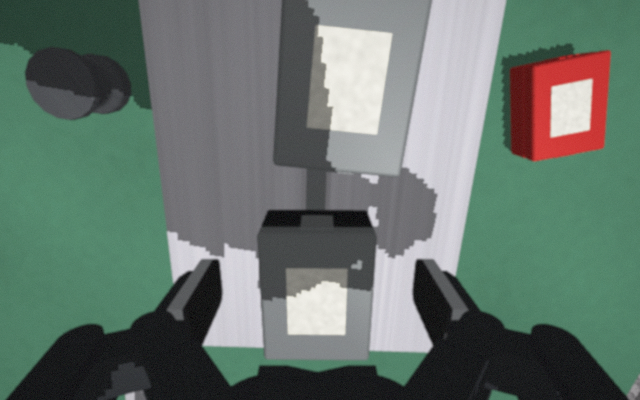

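>>> move_arm([
  [[-0.7,0,0.9],0],
  [[0,0,0],0],
])

```text
clock: 3.18
ee_pos: [0.5988, -0.0303, 0.1166]
ee_rot: [0.648, 0.762, -0.002, 0.001]
wrist_force: [-0.8, 1.4, 1.1]
finger_gap: 0.997
```

>>> move_arm([
  [[0,0,0],0],
  [[0,0,0],0],
  [[0,0,0],0],
], fingers=-1, grip_force=40)

```text
clock: 3.55
ee_pos: [0.5995, -0.0306, 0.1184]
ee_rot: [0.648, 0.762, -0.001, 0.002]
wrist_force: [-0.4, 0.2, -0.7]
finger_gap: 0.574
```

```bash
python3 - <<'E'
from h import *
s=robot.sense(); print(s['clock'],s['ee_pos'],np.degrees(az(s)),s['qvel'].round(2),s['finger_gap'])
i,im=snap('wrist','w4')
f=cv2.imread('pics/w3.png')
E
```

```text
3.55 [ 0.59950686 -0.03063325  0.11840109] 99.22064951030752 [-0.  0. -0.  0.  0.  0.] 0.5742620062696725
```

View pics/w4.png

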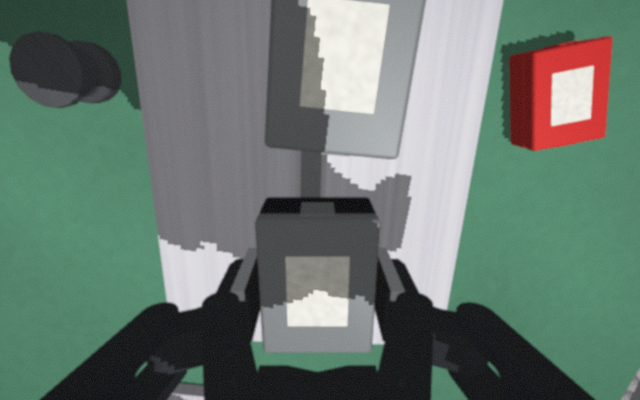

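```bash
python3 - <<'E'
from h import *
i=camera_info('wrist')
z=.14
T=[(258,217),(379,217),(373,352),(262,352)]
print(rect(i,T,z)); L=[(286,257),(349,256),(347,326),(288,326)]
print(rect(i,L,z))
print(tool([*rect(i,T,z)[0],z]),tool([*rect(i,L,z)[0],z]))
im=cv2.imread('pics/w4.png'); cv2.imwrite('pics/w4z.png',cv2.resize(im[180:370,220:420],None,fx=3,fy=3,interpolation=cv2.INTER_CUBIC))
E
```

```text
(array([ 0.59985681, -0.03123374]), (50.182979583740234, 65.76700592041016), -80.8510160446167)
(array([ 0.5999566 , -0.03271751]), (25.87290382385254, 34.45280075073242), -80.49168491363525)
[-0.07592307  0.03114361 -2.16855353] [-0.2239798   0.01721391 -2.1678079 ]
```

View pics/w4z.png

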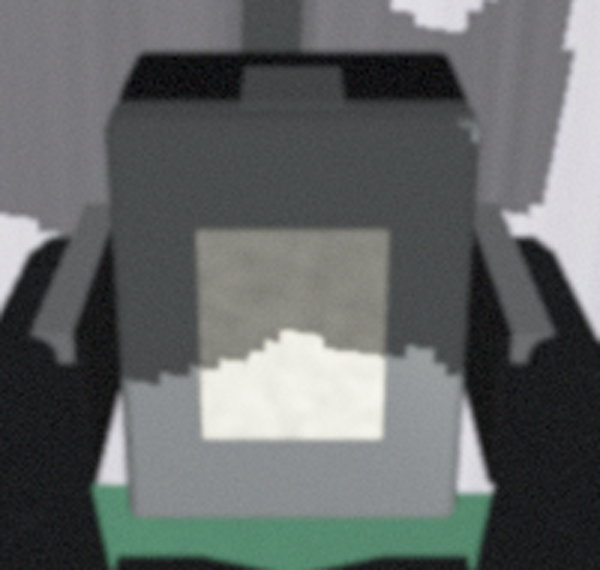

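```bash
python3 - <<'E'
from h import *
s=robot.sense(); s=dict(s); s['ee_pos']=np.array(s['ee_pos'])+[0,0,.08]
plan([.485,.235,.20],np.radians(68),6,s)
E
```

```text
[[4.68, -1.17, -0.03], np.float64(0.091)]
[[4.55, -1.59, -0.03], np.float64(0.091)]
[[4.39, -2.0, -0.03], np.float64(0.091)]
[[4.19, -2.39, -0.03], np.float64(0.091)]
[[3.95, -2.76, -0.03], np.float64(0.091)]
[[3.69, -3.11, -0.03], np.float64(0.091)]
```

>>> move_arm([
  [[0,0,-4],0],
  [[0,0,-4],0],
  [[4.6,-1.2,0],0.09],
  [[4.5,-1.6,0],0.09],
  [[4.4,-2.0,0],0.09],
  [[4.2,-2.4,0],0.09],
  [[3.9,-2.8,0],0.09],
  [[3.6,-3.1,0],0.09],
])

```text
clock: 4.6
ee_pos: [0.4825, 0.2385, 0.1974]
ee_rot: [0.834, 0.552, -0.002, 0.002]
wrist_force: [0.5, 0.7, -0.4]
finger_gap: 0.577
```

>>> move_arm([
  [[0,0,0],0],
  [[0,0,0],0],
])

```text
clock: 4.85
ee_pos: [0.4811, 0.2409, 0.197]
ee_rot: [0.833, 0.553, -0.002, 0.001]
wrist_force: [1.0, 0.1, -1.2]
finger_gap: 0.577
```

```bash
python3 - <<'E'
from h import *
s=robot.sense(); print(s['clock'],s['ee_pos'],np.degrees(az(s)),s['qvel'].round(2),s['finger_gap'])
i,im=snap('wrist','w5')
E
```

```text
4.85 [0.48111291 0.24094639 0.19704206] 67.18682601621425 [ 0.02  0.   -0.   -0.    0.    0.02] 0.5767360143293631
```

View pics/w5.png

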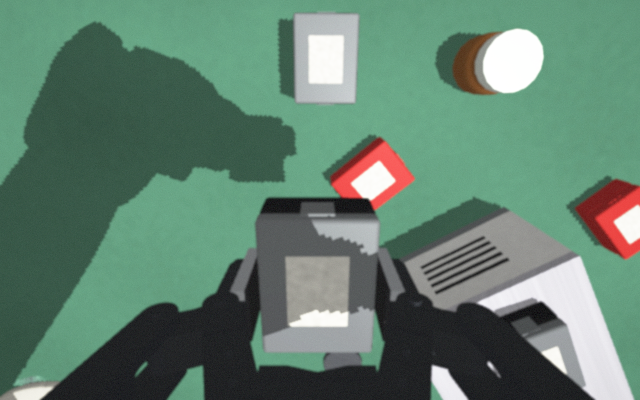

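```bash
cat >> h.py <<'E'
def save(i,n):
    import json; i=dict(i); i['world_to_cam']=np.array(i['world_to_cam']).tolist(); json.dump(i,open(n,'w'))
def contour(im,roi,lo_s=60):
    "largest non-green blob in roi (x0,y0,x1,y1): grey/white by low saturation"
    x0,y0,x1,y1=roi; h=cv2.cvtColor(im,cv2.COLOR_BGR2HSV)[y0:y1,x0:x1]
    m=((h[...,1]<lo_s)&(h[...,2]>60)).astype(np.uint8)
    c,_=cv2.findContours(m,cv2.RETR_EXTERNAL,cv2.CHAIN_APPROX_NONE)
    c=max(c,key=cv2.contourArea)
    return c[:,0,:]+[x0,y0]
E
python3 - <<'E'
from h import *
i=camera_info('wrist'); save(i,'w5.json'); im=cv2.imread('pics/w5.png')
c=contour(im,(270,0,400,130)); print(cv2.minAreaRect(c.astype(np.float32)))
r=rect(i,c,.06); print(r)
print('tool off',tool([*r[0],.06]))
cv2.imwrite('pics/w5z.png',cv2.resize(im[0:130,260:400],None,fx=4,fy=4,interpolation=cv2.INTER_CUBIC))
E
```

```text
((325.5, 57.5), (93.0, 67.0), 90.0)
(array([0.5256795 , 0.33023022]), (66.97746276855469, 50.56821823120117), 66.74957275390625)
tool off [10.0365196   0.62287709 13.65332941]
```

View pics/w5z.png

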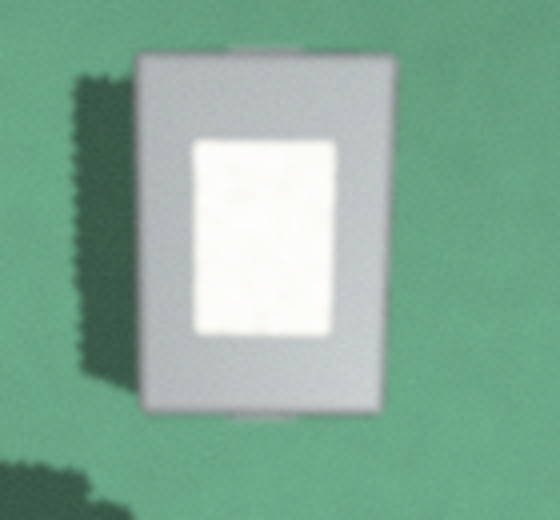

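```bash
python3 - <<'E'
from h import *
i=camera_info('wrist')
c=np.array([(137,55),(395,57),(382,411),(146,411)])/4+[260,0]
r=rect(i,c,.06); print(r); print('tool off',tool([*r[0],.06]), np.degrees(az()))
P=plane(i,c,.06)[:,:2]
for a,b in [(3,0),(2,1),(0,1),(3,2)]:
    d=P[b]-P[a]; print(np.degrees(np.arctan2(d[1],d[0])),np.linalg.norm(d))
E
```

```text
(array([0.52622827, 0.32950644]), (64.10144805908203, 48.20093536376953), 67.06597137451172)
tool off [ 9.9911369   0.70155662 13.65355137] 67.1458710226785
67.53191597907484 0.06410357407601164
67.06599052008998 0.06377338646416954
-23.24342263164493 0.048201595971553324
-22.852574690877432 0.047679661035395754
```

>>> move_arm([
  [[3.4,0.22,1],0],
  [[3.4,0.22,3],0],
  [[3.3,0.22,3.5],0],
  [[0,0,2.5],0],
  [[0,0,1],0],
  [[0,0,0],0],
])

```text
clock: 5.65
ee_pos: [0.5323, 0.327, 0.0843]
ee_rot: [0.835, 0.55, -0.001, 0.002]
wrist_force: [-0.2, 0.2, -1.2]
finger_gap: 0.572
```

```bash
python3 - <<'E'
from h import *
s=robot.sense(); print(s['clock'],s['ee_pos'],np.degrees(az(s)),s['qvel'].round(2),s['finger_gap'])
c=np.array([.526,.3297]); a=np.radians(67.2)
T=c+.001*np.array([np.cos(a),np.sin(a)])
print(tool([*T,.069]))
i,im=snap('wrist','w6')
snap('scene','s6'); im=cv2.imread('pics/s6.png'); 
p=proj(camera_info('scene'),[.526,.33,.06])[0]; print(p); x,y=p.astype(int)
cv2.imwrite('pics/s6z.png',cv2.resize(im[y-60:y+60,x-80:x+80],None,fx=4,fy=4,interpolation=cv2.INTER_CUBIC))
E
```

```text
5.65 [0.53233967 0.32703009 0.08426668] 66.71456909995467 [-0.01 -0.    0.01  0.01 -0.   -0.  ] 0.572476995030931
[ 0.10081052 -0.69171729  1.5249163 ]
[454.6703252  253.07078746]
```

View pics/s6z.png

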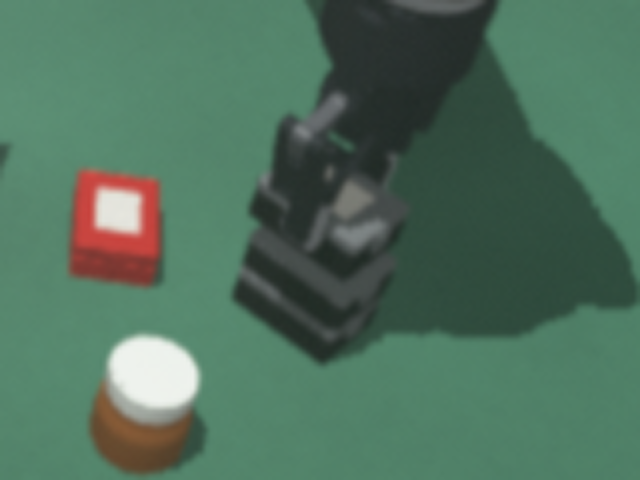

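View pics/w6.png

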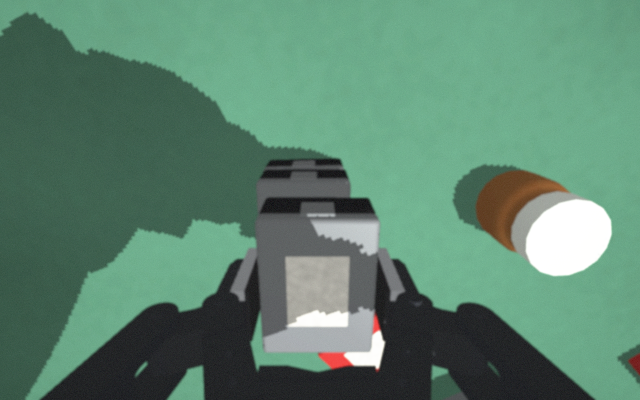

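>>> move_arm([
  [[0.1,-0.7,0.7],-0.008],
  [[0,0,0],0],
])

```text
clock: 6.0
ee_pos: [0.527, 0.3315, 0.0804]
ee_rot: [0.833, 0.553, 0.001, 0.002]
wrist_force: [0.0, -0.2, -2.0]
finger_gap: 0.572
```

```bash
python3 - <<'E'
from h import *
s=robot.sense(); print(s['clock'],s['ee_pos'],np.degrees(az(s)),s['qvel'].round(2),s['finger_gap'])
c=np.array([.526,.3297]); a=np.radians(67.2)
T=c+.001*np.array([np.cos(a),np.sin(a)])
print(tool([*T,.069]))
i,im=snap('wrist','w7');save(i,'w7.json')
cv2.imwrite('pics/w7z.png',cv2.resize(im[140:300,240:400],None,fx=4,fy=3.7,interpolation=cv2.INTER_CUBIC))
E
```

```text
6.0 [0.52703322 0.33148374 0.08036393] 67.18862870593591 [-0.01 -0.01  0.02  0.   -0.   -0.  ] 0.5723109385897178
[-0.1046924  -0.03159151  1.13623377]
```

View pics/w7z.png

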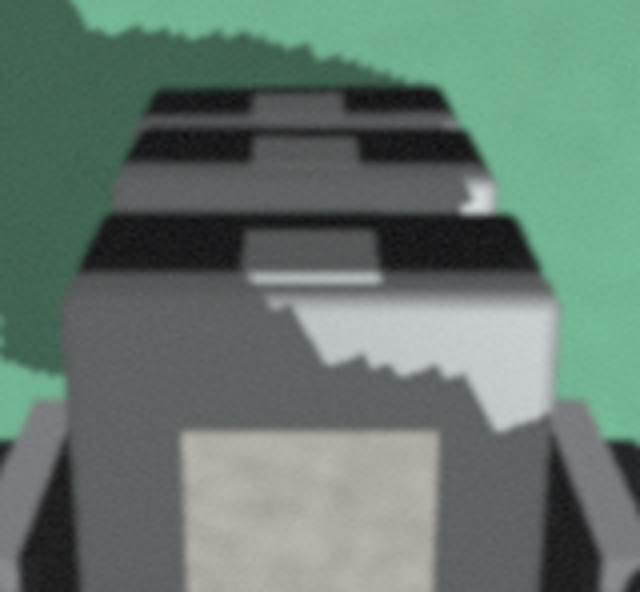

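```bash
python3 - <<'E'
from h import *
i=camera_info('wrist')
f=lambda L:np.array(L)/[4,3.7]+[240,140]
for p,z in [((115,167),.06),((493,167),.06)]: print('col far',tool(plane(i,f([p]),z)[0]))
t=robot.sense()['ee_pos'][2]
for p in [(65,285),(555,285)]: print('held top far',tool(plane(i,f([p]),t+.0216)[0]))
for p in [(108,215),(515,215)]: print('held bot far',tool(plane(i,f([p]),t-.0084)[0]))
E
```

```text
col far [ 3.25439589 -2.47218097  2.08053037]
col far [3.2465161  2.35775202 2.10689233]
held top far [ 3.20531457 -2.37770404 -2.1702179 ]
held top far [ 3.19456832  2.40381981 -2.14412272]
held bot far [ 2.97575752 -2.39647463  0.82952522]
held bot far [2.96662536 2.46774627 0.85607329]
```

>>> move_arm([
  [[0.1,-0.1,0.5],0],
  [[0,0,0.4],0],
  [[0,0,0.3],0],
  [[0,0,0],0],
])

```text
clock: 6.55
ee_pos: [0.5272, 0.3332, 0.0688]
ee_rot: [0.833, 0.553, 0.002, 0.002]
wrist_force: [-0.4, -0.0, -0.5]
finger_gap: 0.577
```

```bash
python3 - <<'E'
from h import *
s=robot.sense(); print(s['clock'],s['ee_pos'],s['wrist_force'])
c=np.array([.526,.3297]); a=np.radians(67.2)
T=c+.001*np.array([np.cos(a),np.sin(a)])
print(tool([*T,.069]))
i,im=snap('wrist','w8')
cv2.imwrite('pics/w8z.png',cv2.resize(im[140:300,240:400],None,fx=4,fy=3.7,interpolation=cv2.INTER_CUBIC))
E
```

```text
6.55 [0.52718032 0.33321133 0.06875357] [-0.35107475 -0.01612192 -0.52419249]
[-0.26938442  0.02746447 -0.02497948]
```

View pics/w8z.png

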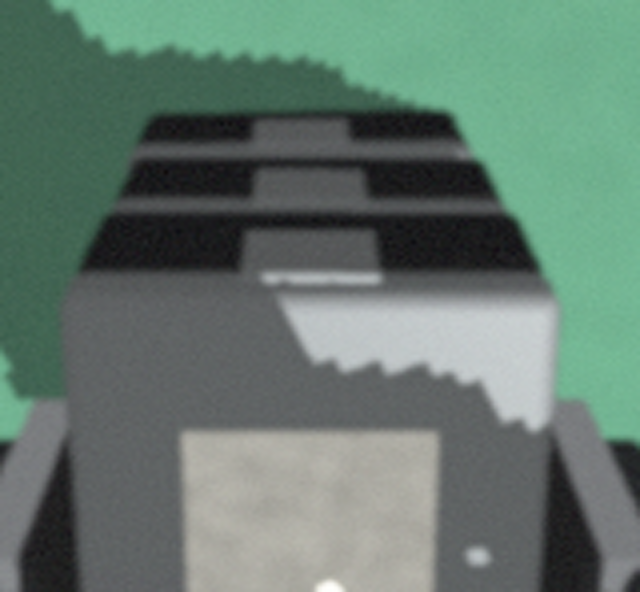

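>>> move_arm([
  [[0,0,0.1],0],
  [[0,0,0],0],
])

```text
clock: 6.85
ee_pos: [0.5273, 0.3333, 0.0687]
ee_rot: [0.833, 0.553, 0.003, 0.002]
wrist_force: [-0.8, 1.1, -0.9]
finger_gap: 0.575
```

>>> move_arm([
  [[0,0,0],0],
  [[0,0,0],0],
  [[0,0,0],0],
], fingers=1)

```text
clock: 7.22
ee_pos: [0.5276, 0.3334, 0.0688]
ee_rot: [0.833, 0.553, 0.003, 0.002]
wrist_force: [0.8, -0.0, -0.1]
finger_gap: 1.002
```

>>> move_arm([
  [[0,0,-1],0],
  [[0,0,-3],0],
  [[0,0,-5],0],
  [[-5,0,-3],0],
  [[-5,0,0],0],
  [[0,0,0],0],
])

```text
clock: 7.98
ee_pos: [0.487, 0.2392, 0.1955]
ee_rot: [0.833, 0.554, 0.004, 0.003]
wrist_force: [0.5, 1.0, 0.4]
finger_gap: 1.002
```

```bash
python3 - <<'E'
from h import *
s=robot.sense(); print(s['clock'],s['ee_pos'],np.degrees(az(s)),s['wrist_force'])
i,im=snap('wrist','w9');save(i,'w9.json')
E
```

```text
7.975 [0.48701893 0.23917426 0.19550645] 67.24861833916286 [0.48949048 1.04980684 0.37122573]
```

View pics/w9.png

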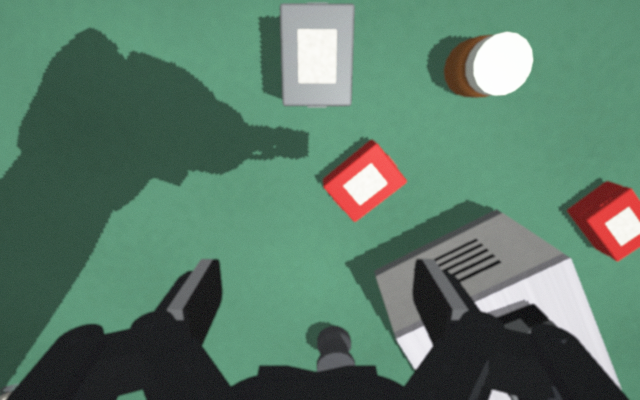

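```bash
python3 - <<'E'
from h import *
i=camera_info('wrist'); im=cv2.imread('pics/w9.png')
cv2.imwrite('pics/w9z.png',cv2.resize(im[0:120,260:380],None,fx=5,fy=5,interpolation=cv2.INTER_CUBIC))
c=contour(im,(260,0,400,130)); r=rect(i,c,.09); print(r,tool([*r[0],.09]))
plan([.59,-.02,.25],np.radians(96),6)
E
```

```text
(array([0.52697223, 0.33273691]), (67.08536529541016, 50.41542434692383), 67.05391693115234) [ 9.98185572 -0.04786513 10.61191879]
[[-3.34, 3.25, -0.91], np.float64(-0.084)]
[[-3.6, 2.96, -0.91], np.float64(-0.084)]
[[-3.84, 2.65, -0.91], np.float64(-0.084)]
[[-4.05, 2.32, -0.91], np.float64(-0.084)]
[[-4.23, 1.97, -0.91], np.float64(-0.084)]
[[-4.37, 1.61, -0.91], np.float64(-0.084)]
```

View pics/w9z.png

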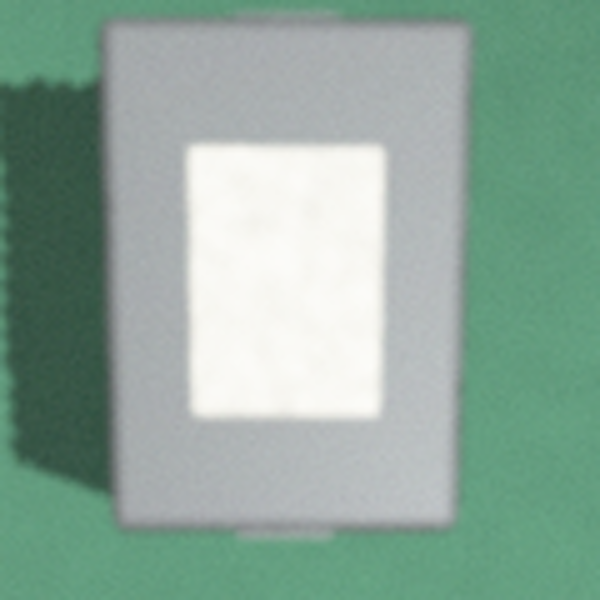

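```bash
python3 - <<'E'
from h import *
plan([.596,.015,.185],np.radians(93),5)
E
```

```text
[[-3.32, 3.74, 0.21], np.float64(-0.09)]
[[-3.64, 3.43, 0.21], np.float64(-0.09)]
[[-3.94, 3.08, 0.21], np.float64(-0.09)]
[[-4.2, 2.72, 0.21], np.float64(-0.09)]
[[-4.42, 2.33, 0.21], np.float64(-0.09)]
```

>>> move_arm([
  [[-3.3,3.7,0.2],-0.09],
  [[-3.6,3.4,0.2],-0.09],
  [[-3.9,3.1,0.2],-0.09],
  [[-4.2,2.7,0.2],-0.09],
  [[-4.4,2.3,0.2],-0.09],
  [[0,0,0],0],
  [[0,0,0],0],
])

```text
clock: 8.9
ee_pos: [0.6042, 0.016, 0.1864]
ee_rot: [0.681, 0.733, 0.005, 0.003]
wrist_force: [0.9, -0.4, 1.0]
finger_gap: 0.999
```

```bash
python3 - <<'E'
from h import *
s=robot.sense(); print(s['clock'],s['ee_pos'],np.degrees(az(s)),s['wrist_force'])
i,im=snap('wrist','w10');save(i,'w10.json')
E
```

```text
8.9 [0.60415473 0.015963   0.18638832] 94.22884887266613 [ 0.94417282 -0.41337302  1.0409303 ]
```

View pics/w10.png

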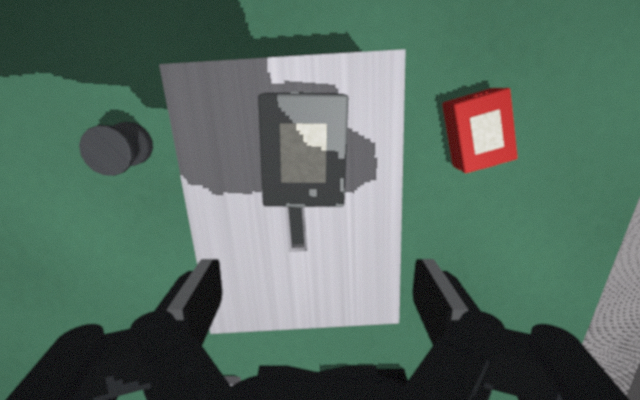

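```bash
python3 - <<'E'
from h import *
i=camera_info('wrist')
r=rect(i,[(259,95),(348,96),(345,206),(263,206)],.14); print(r)
P=plane(i,[(259,95),(348,96),(345,206),(263,206)],.14)[:,:2]
for a,b in [(3,0),(2,1)]: d=P[b]-P[a]; print(np.degrees(np.arctan2(d[1],d[0])))
plan([*r[0],.113],np.radians(r[2]),3)
print(plane(i,[(291,250),(305,249)],.11))
B=plane(i,[(161,64),(405,50),(400,323)],.11)[:,:2]; print('box',B,np.linalg.norm(np.diff(B,axis=0),axis=1),(B[0]+B[2])/2)
E
```

```text
(array([0.59375623, 0.05951387]), (49.39330291748047, 63.924095153808594), -86.00459671020508)
93.32246063981148
94.28520657424396
[[1.47, -0.23, 2.44], np.float64(-1.046)]
[[0.94, 1.15, 2.44], np.float64(-1.046)]
[[-0.53, 1.39, 2.44], np.float64(-1.046)]
[[ 0.58855228 -0.01791164  0.11      ]
 [ 0.59868861 -0.01641224  0.11      ]]
box [[ 0.5033281   0.10243318]
 [ 0.6507658   0.12147993]
 [ 0.67794921 -0.0763079 ]] [0.14866289 0.1996471 ] [0.59063866 0.01306264]
```

>>> move_arm([
  [[2.2,-0.4,1],0],
  [[2.2,-0.35,2.2],0],
  [[0,0,2.4],0],
  [[0,0,1.4],0],
  [[0,0,0],0],
])

```text
clock: 9.57
ee_pos: [0.5933, 0.0671, 0.1162]
ee_rot: [0.678, 0.735, 0.007, 0.004]
wrist_force: [-1.1, -0.1, 0.3]
finger_gap: 0.999
```

```bash
python3 - <<'E'
from h import *
s=robot.sense(); print(s['clock'],s['ee_pos'],np.degrees(az(s)),s['wrist_force'],tool([.5937,.0595,.113]))
i,im=snap('wrist','w11')
E
```

```text
9.575 [0.59329616 0.06709515 0.11618782] 94.56351835864751 [-1.07584174 -0.05732312  0.31542427] [-0.76126582 -0.02496837  0.31617474]
```

View pics/w11.png

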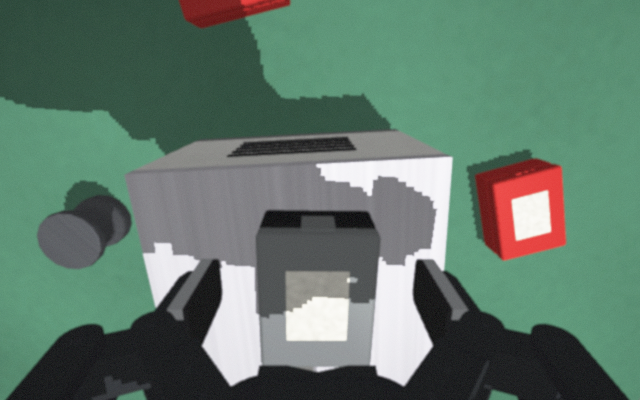

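>>> move_arm([
  [[-0.75,0,0.25],0],
  [[0,0,0],0],
])

```text
clock: 9.88
ee_pos: [0.5951, 0.0589, 0.1162]
ee_rot: [0.679, 0.734, 0.008, 0.005]
wrist_force: [-0.3, -0.1, 0.4]
finger_gap: 0.996
```

>>> move_arm([
  [[0,0,0],0],
  [[0,0,0],0],
  [[0,0,0],0],
], fingers=-1)

```text
clock: 10.25
ee_pos: [0.5957, 0.0584, 0.1173]
ee_rot: [0.679, 0.734, 0.008, 0.006]
wrist_force: [0.7, 0.7, 3.1]
finger_gap: 0.576
```

```bash
python3 - <<'E'
from h import *
s=robot.sense(); print(s['clock'],s['ee_pos'],np.degrees(az(s)),s['wrist_force'],s['finger_gap'])
i,im=snap('wrist','w12')
cv2.imwrite('pics/w12z.png',cv2.resize(im[180:370,220:420],None,fx=3,fy=3,interpolation=cv2.INTER_CUBIC))
plan([.487,.239,.23],np.radians(67.2),6)
E
```

```text
10.25 [0.59570409 0.05840935 0.11726482] 94.47279616120002 [0.69285285 0.67677298 3.0789439 ] 0.5760464919260286
[[3.14, -1.57, -1.88], np.float64(0.079)]
[[3.01, -1.82, -1.88], np.float64(0.079)]
[[2.85, -2.05, -1.88], np.float64(0.079)]
[[2.68, -2.27, -1.88], np.float64(0.079)]
[[2.49, -2.47, -1.88], np.float64(0.079)]
[[2.29, -2.66, -1.88], np.float64(0.079)]
```

View pics/w12z.png

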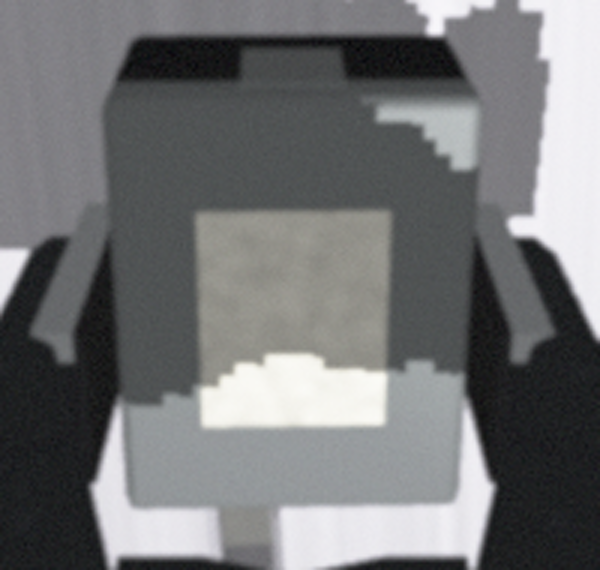

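>>> move_arm([
  [[0,0,-4],0],
  [[0,0,-4],0],
  [[3.1,-1.6,-0.7],0.079],
  [[3.0,-1.8,-0.7],0.079],
  [[2.9,-2.1,-0.7],0.079],
  [[2.7,-2.3,-0.7],0.079],
  [[2.5,-2.5,-0.7],0.079],
  [[2.3,-2.7,0],0.079],
])

```text
clock: 11.3
ee_pos: [0.4808, 0.243, 0.2315]
ee_rot: [0.838, 0.546, 0.007, 0.002]
wrist_force: [0.0, -0.1, -1.6]
finger_gap: 0.577
```

>>> move_arm([
  [[0,0,0],0],
  [[0,0,0],0],
])

```text
clock: 11.55
ee_pos: [0.4796, 0.2446, 0.2312]
ee_rot: [0.837, 0.548, 0.007, 0.002]
wrist_force: [-0.9, 0.5, -1.9]
finger_gap: 0.573
```

```bash
python3 - <<'E'
from h import *
s=robot.sense(); print(s['clock'],s['ee_pos'],np.degrees(az(s)),s['wrist_force'],s['ee_rot'])
i,im=snap('wrist','w13')
c=contour(im,(255,0,420,150)); r=rect(i,c,.09); print(r,tool([*r[0],.09]), cv2.boundingRect(c.astype(np.int32)))
E
```

```text
11.55 [0.47964014 0.24461203 0.2311618 ] 66.41664582152877 [-0.88072472  0.46612867 -1.85808656] [0.83667717 0.54765061 0.00672208 0.00222107]
(array([0.52611749, 0.33134888]), (66.86526489257812, 50.617984771728516), 67.0300521850586) [ 9.6936964   0.61475594 14.21006162] (293, 18, 65, 91)
```

View pics/w13.png

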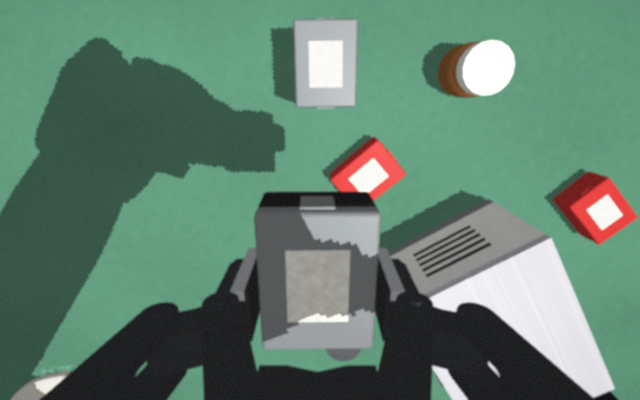

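>>> move_arm([
  [[3.2,0.1,1],-0.006],
  [[3.2,0.1,3],-0.006],
  [[3.1,0,3.4],0],
  [[0,0,2.5],0],
  [[0,0,1],0],
  [[0,0,0],0],
])

```text
clock: 12.35
ee_pos: [0.5255, 0.329, 0.1199]
ee_rot: [0.835, 0.55, 0.007, 0.003]
wrist_force: [-0.4, -0.4, -1.2]
finger_gap: 0.578
```

```bash
python3 - <<'E'
from h import *
s=robot.sense(); print(s['clock'],s['ee_pos'],np.degrees(az(s)),s['wrist_force'],s['finger_gap'])
a=np.radians(67.1); T=np.array([.5265,.332])-.0015*np.array([np.cos(a),np.sin(a)])
print(tool([*T,.0973]))
i,im=snap('wrist','w14')
cv2.imwrite('pics/w14z.png',cv2.resize(im[140:300,240:400],None,fx=4,fy=3.7,interpolation=cv2.INTER_CUBIC))
E
```

```text
12.35 [0.52547498 0.32901526 0.11991085] 66.79739633522493 [-0.43241085 -0.3524412  -1.23508503] 0.5777931331268671
[ 0.14557728 -0.04998771  2.26195819]
```

View pics/w14z.png

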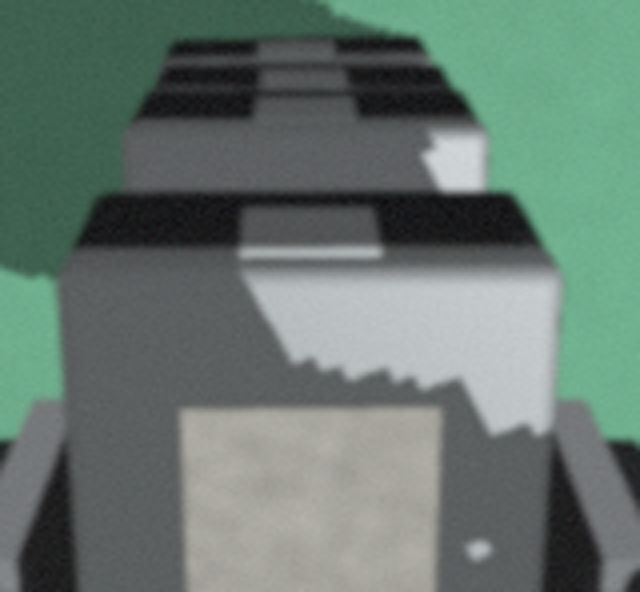

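>>> move_arm([
  [[0.1,-0.1,0.8],-0.005],
  [[0,0,0.8],0],
  [[0,0,0],0],
])

```text
clock: 12.78
ee_pos: [0.5263, 0.3305, 0.1063]
ee_rot: [0.834, 0.552, 0.009, 0.003]
wrist_force: [0.4, 0.0, -1.6]
finger_gap: 0.576
```

```bash
python3 - <<'E'
from h import *
s=robot.sense(); print(s['clock'],s['ee_pos'],np.degrees(az(s)),s['wrist_force'],s['finger_gap'])
a=np.radians(67.1); T=np.array([.5265,.332])-.0015*np.array([np.cos(a),np.sin(a)])
print(tool([*T,.0973]))
i,im=snap('wrist','w15')
cv2.imwrite('pics/w15z.png',cv2.resize(im[140:300,240:400],None,fx=4,fy=3.7,interpolation=cv2.INTER_CUBIC))
E
```

```text
12.775 [0.52633747 0.33047539 0.10627092] 67.06670056111776 [ 0.41028993  0.01126891 -1.55940623] 0.5758264072173093
[-0.0142527  -0.05771334  0.89622402]
```

View pics/w15z.png

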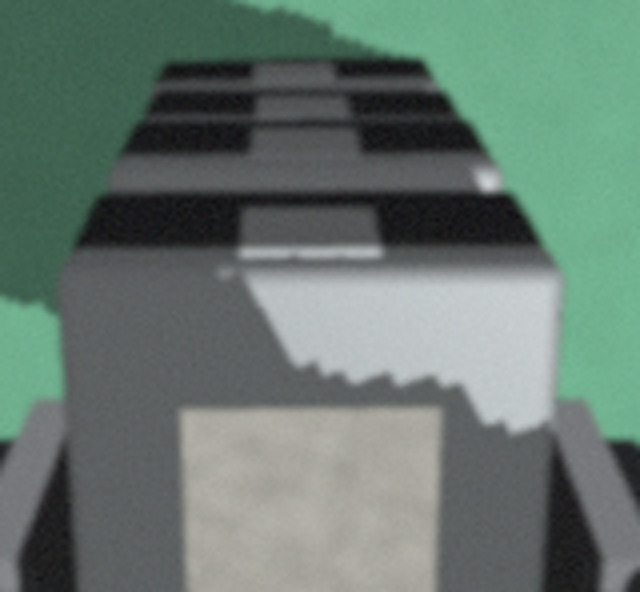

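>>> move_arm([
  [[0,-0.05,0.5],0],
  [[0,0,0.4],0],
  [[0,0,0.15],0],
  [[0,0,0],0],
])

```text
clock: 13.32
ee_pos: [0.5267, 0.3313, 0.0976]
ee_rot: [0.833, 0.552, 0.011, 0.003]
wrist_force: [-0.8, 0.2, -0.3]
finger_gap: 0.578
```

```bash
python3 - <<'E'
from h import *
s=robot.sense(); print(s['clock'],s['ee_pos'],np.degrees(az(s)),s['wrist_force'],s['finger_gap'])
a=np.radians(67.1); T=np.array([.5265,.332])-.0015*np.array([np.cos(a),np.sin(a)])
print(tool([*T,.0973]))
i,im=snap('wrist','w16')
cv2.imwrite('pics/w16z.png',cv2.resize(im[140:300,240:400],None,fx=4,fy=3.7,interpolation=cv2.INTER_CUBIC))
E
```

```text
13.325 [0.52671077 0.33126893 0.09762152] 67.0794673730581 [-0.76173909  0.15120375 -0.30153778] 0.5779569836496989
[-0.09134236 -0.04834787  0.02997746]
```

View pics/w16z.png

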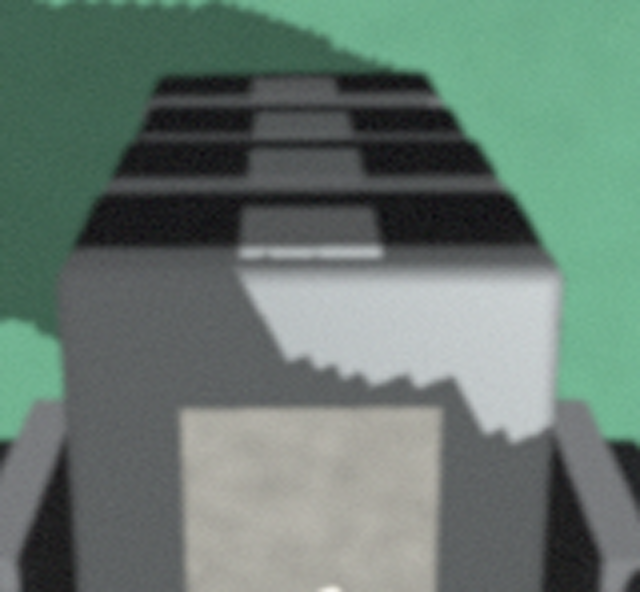

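>>> move_arm([
  [[0,0,0.03],0],
  [[0,0,0],0],
  [[0,0,0],0],
  [[0,0,0],0],
], fingers=1)

```text
clock: 13.88
ee_pos: [0.5269, 0.3314, 0.097]
ee_rot: [0.833, 0.552, 0.011, 0.003]
wrist_force: [-0.3, -0.2, -0.7]
finger_gap: 0.999
```

>>> move_arm([
  [[0,0,-1],0],
  [[0,0,-3],0],
  [[0,0,-5],0],
  [[-5,0,-3],0],
  [[-5,0,0],0],
  [[0,0,0],0],
])

```text
clock: 14.62
ee_pos: [0.4843, 0.2364, 0.2224]
ee_rot: [0.833, 0.553, 0.012, 0.003]
wrist_force: [1.2, -0.2, -0.7]
finger_gap: 1.0
```

```bash
python3 - <<'E'
from h import *
s=robot.sense(); print(s['clock'],s['ee_pos'],np.degrees(az(s)),s['wrist_force'],s['ee_rot'])
i,im=snap('wrist','w17')
snap('scene','s17'); im2=cv2.imread('pics/s17.png')
cv2.imwrite('pics/s17z.png',cv2.resize(im2[190:310,370:530],None,fx=4,fy=4,interpolation=cv2.INTER_CUBIC))
c=contour(im,(255,0,420,150)); r=rect(i,c,.12); print(r,tool([*r[0],.12]))
E
```

```text
14.625 [0.48429886 0.23639206 0.22241307] 67.1458666438947 [ 1.22420265 -0.23616895 -0.74964943] [0.83316117 0.5528957  0.01171872 0.0033873 ]
(array([0.52593445, 0.33065131]), (65.80332946777344, 50.34571838378906), 66.97122192382812) [ 9.92110968 -0.01600578 10.34880389]
```

View pics/w17.png

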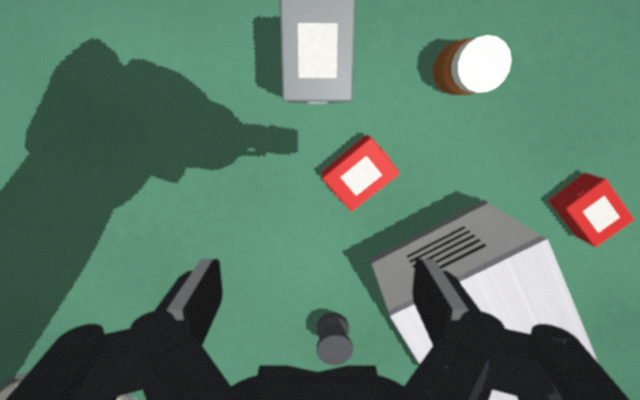

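View pics/s17z.png

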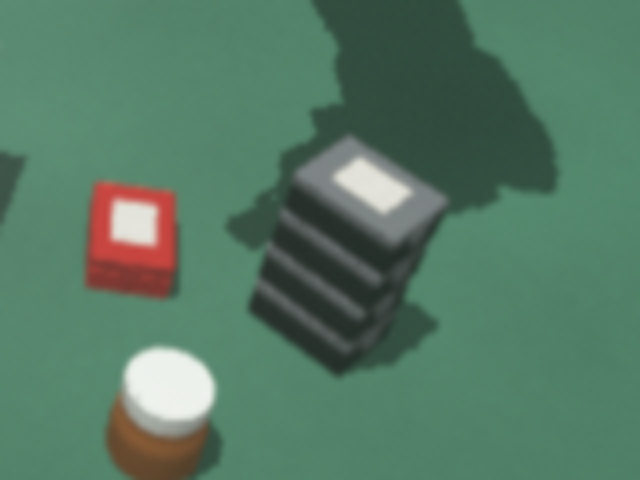

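```bash
python3 - <<'E'
from h import *
plan([.592,-.045,.195],np.radians(97),6)
E
```

```text
[[-3.66, 3.47, 0.45], np.float64(-0.087)]
[[-3.95, 3.14, 0.45], np.float64(-0.087)]
[[-4.21, 2.79, 0.45], np.float64(-0.087)]
[[-4.43, 2.41, 0.45], np.float64(-0.087)]
[[-4.62, 2.02, 0.45], np.float64(-0.087)]
[[-4.78, 1.61, 0.45], np.float64(-0.087)]
```

>>> move_arm([
  [[-3.7,3.5,0.4],-0.087],
  [[-4,3.1,0.4],-0.087],
  [[-4.2,2.8,0.4],-0.087],
  [[-4.4,2.4,0.4],-0.087],
  [[-4.6,2.0,0.4],-0.087],
  [[-4.8,1.3,0.4],-0.087],
  [[0,0,0],0],
  [[0,0,0],0],
])

```text
clock: 15.72
ee_pos: [0.5999, -0.0458, 0.194]
ee_rot: [0.652, 0.758, 0.011, 0.004]
wrist_force: [0.0, 0.3, -0.4]
finger_gap: 0.999
```

```bash
python3 - <<'E'
from h import *
s=robot.sense(); print(s['clock'],s['ee_pos'],np.degrees(az(s)),s['ee_rot'])
i,im=snap('wrist','w18'); save(i,'w18.json')
p=proj(i,[.591,.0135,.11])[0]; print(p); x,y=p.astype(int); x0=x-80;y0=max(y-80,0); print(x0,y0)
cv2.imwrite('pics/w18z.png',cv2.resize(im[y0:y0+150,x0:x0+160],None,fx=4,fy=4,interpolation=cv2.INTER_CUBIC))
E
```

```text
15.725 [ 0.59991036 -0.04581089  0.19399239] 98.60406337738635 [0.6520576  0.75808288 0.01054818 0.00446876]
[314.25136193 119.60983395]
234 39
```

View pics/w18.png

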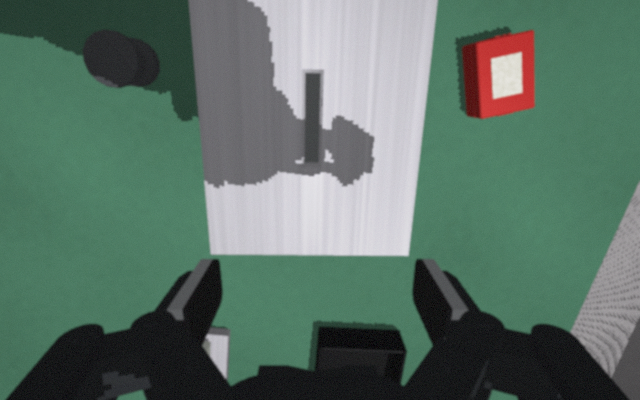

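View pics/w18z.png

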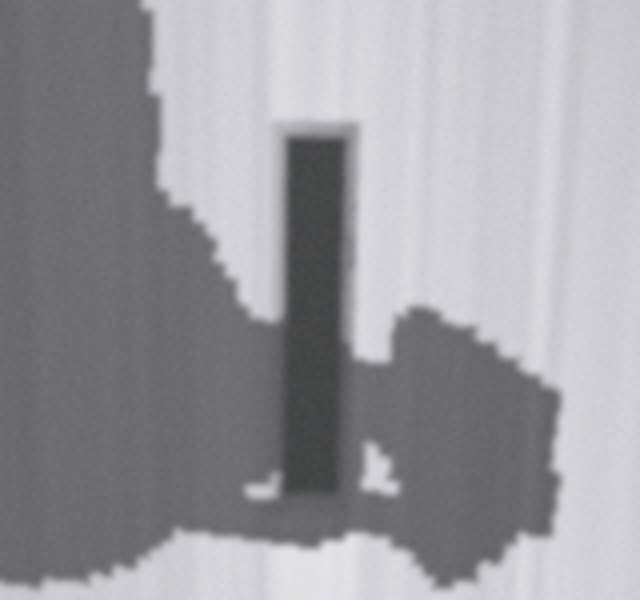

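```bash
python3 - <<'E'
from h import *
i=camera_info('wrist')
c=np.array([(287,136),(347,136),(339,494),(283,494)])/4+[234,39]
P=plane(i,c,.108)[:,:2]; print(P,P.mean(0))
d=(P[0]+P[1]-P[2]-P[3])/2; print(np.degrees(np.arctan2(d[1],d[0])),np.linalg.norm(d),np.linalg.norm(P[0]-P[1]))
B=plane(i,[(210,254),(410,256)],.11)[:,:2]; d=B[1]-B[0];print('box edge',B,np.degrees(np.arctan2(d[1],d[0])),np.linalg.norm(d))
plan([.475,-.35,.20],np.radians(92),6)
E
```

```text
[[ 0.5811583   0.04177553]
 [ 0.59072879  0.04323715]
 [ 0.59836619 -0.01507701]
 [ 0.5886799  -0.01650002]] [0.5897333  0.01335891]
97.40803970598682 0.05878553511323421 0.009681451757184593
box edge [[ 0.52788396 -0.09580364]
 [ 0.6783925  -0.07646957]] 7.320030766537897 0.15174526341415015
[[-4.7, -2.82, -0.1], np.float64(0.019)]
[[-4.76, -2.73, -0.1], np.float64(0.019)]
[[-4.81, -2.63, -0.1], np.float64(0.019)]
[[-4.86, -2.54, -0.1], np.float64(0.019)]
[[-4.91, -2.45, -0.1], np.float64(0.019)]
[[-4.95, -2.35, -0.1], np.float64(0.019)]
```

>>> move_arm([
  [[-5,-2.8,-0.4],0.015],
  [[-5,-2.8,-0.4],0.015],
  [[-5,-2.7,-0.4],0.015],
  [[-5,-2.6,-0.4],0.015],
  [[-5,-2.5,-0.4],0.015],
  [[-5,-2.4,-0.4],0.015],
  [[0,0,0],0],
  [[0,0,0],0],
])

```text
clock: 16.77
ee_pos: [0.4786, -0.3603, 0.2141]
ee_rot: [0.681, 0.732, 0.012, 0.005]
wrist_force: [-0.1, -0.8, 1.5]
finger_gap: 1.001
```

```bash
python3 - <<'E'
from h import *
s=robot.sense(); print(s['clock'],s['ee_pos'],np.degrees(az(s)),s['ee_rot'])
i,im=snap('wrist','w19'); save(i,'w19.json')
E
```

```text
16.775 [ 0.47863438 -0.36033524  0.21411741] 94.11432798843076 [0.68124888 0.73194147 0.01157382 0.00526298]
```

View pics/w19.png

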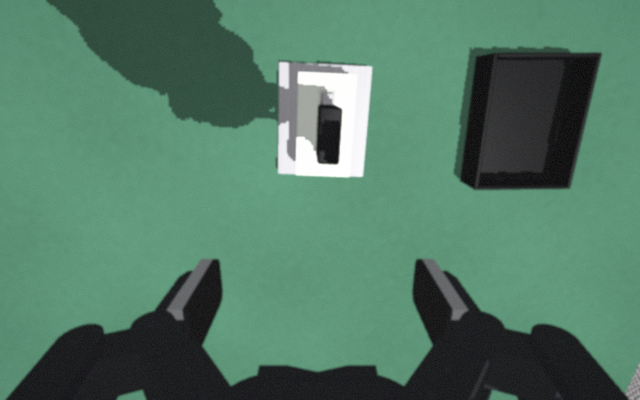

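```bash
python3 - <<'E'
from h import *
im=cv2.imread('pics/w19.png')
g=np.clip(im[50:190,260:390].astype(float)*1.3+10,0,255).astype(np.uint8)
cv2.imwrite('pics/w19z.png',cv2.resize(g,None,fx=4.2,fy=4.2,interpolation=cv2.INTER_CUBIC))
E
```

```text
(no output)
```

View pics/w19z.png

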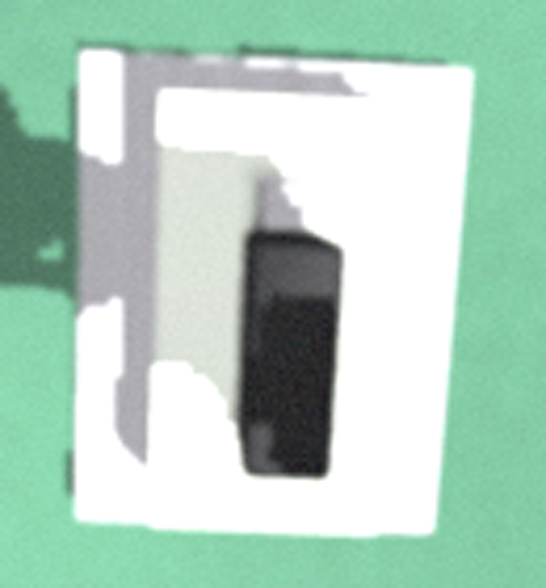

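```bash
python3 - <<'E'
from h import *
i=camera_info('wrist')
f=lambda L:np.array(L)/4.2+[260,50]
c=f([(262,297),(337,297),(328,474),(254,474)])
P=plane(i,c,.126)[:,:2]; print(P,P.mean(0))
d=(P[0]+P[1]-P[2]-P[3])/2; print(np.degrees(np.arctan2(d[1],d[0])),np.linalg.norm(d),np.linalg.norm(P[0]-P[1]))
c=f([(78,47),(474,68),(436,533),(75,520)])   # base plate top z=.012
P=plane(i,c,.012)[:,:2]; print('base',P.mean(0),np.linalg.norm(P[0]-P[1]),np.linalg.norm(P[1]-P[2]),rect(i,c,.012))
for z in (.126,.082): print(proj(i,[.481,-.309,z]))
# green-free region
im=cv2.imread('pics/w19.png')
c=f([(158,88),(370,97),(148,528),(372,536)]); print('block',plane(i,c,.055).round(4))
E
```

```text
[[ 0.48027572 -0.3009414 ]
 [ 0.49241515 -0.30009013]
 [ 0.49362556 -0.32927952]
 [ 0.48117758 -0.33011401]] [ 0.4868735  -0.31510627]
92.07276846260116 0.029200104664596934 0.012169246678255925
base [ 0.48670362 -0.31213319] 0.09133426997019603 0.11095705434371222 (array([ 0.48684976, -0.31202765]), (91.92988586425781, 111.47854614257812), -88.26679277420044)
[[322.52865073 132.73034995]]
[[320.35645558 126.0179781 ]]
block [[ 0.4594 -0.2672  0.055 ]
 [ 0.5024 -0.2657  0.055 ]
 [ 0.4622 -0.3588  0.055 ]
 [ 0.5121 -0.3574  0.055 ]]
```

```bash
python3 - <<'E'
from h import *
i=camera_info('wrist')
f=lambda L:np.array(L)/4.2+[260,50]
c=f([(247,238),(342,250),(327,476),(247,472)])
P=plane(i,c,.126)[:,:2]; print(P,P.mean(0))
d=(P[0]+P[1]-P[2]-P[3])/2; print(np.degrees(np.arctan2(d[1],d[0])),np.linalg.norm(d),np.linalg.norm(P[0]-P[1]))
a=np.radians(91.9)
for u in (-20,20):
  for v in (-8,8):
    for z in (.126,.082):
      p=np.array([.4868,-.312])+u/1000*np.array([np.cos(a),np.sin(a)])+v/1000*np.array([np.sin(a),-np.cos(a)])
      print(u,v,z,((proj(i,[*p,z])-[260,50])*4.2).round())
E
```

```text
[[ 0.4771705  -0.29190016]
 [ 0.49252774 -0.29267581]
 [ 0.4934884  -0.32963256]
 [ 0.47997652 -0.32985148]] [ 0.48579079 -0.311015  ]
92.87863567486296 0.03750135918648271 0.015376812600064854
-20 -8 0.126 [[243. 486.]]
-20 -8 0.082 [[237. 437.]]
-20 8 0.126 [[337. 489.]]
-20 8 0.082 [[317. 440.]]
20 -8 0.126 [[253. 241.]]
20 -8 0.082 [[245. 229.]]
20 8 0.126 [[352. 245.]]
20 8 0.082 [[329. 232.]]
```

>>> move_arm([
  [[1.6,0.3,1.5],0.018],
  [[1.6,0.3,2.0],0.018],
  [[1.4,0.3,2.0],0],
  [[0,0,1],0],
  [[0,0,0],0],
])

```text
clock: 17.45
ee_pos: [0.4905, -0.3051, 0.1492]
ee_rot: [0.691, 0.723, 0.012, 0.006]
wrist_force: [-0.3, -0.8, 0.1]
finger_gap: 0.999
```

```bash
python3 - <<'E'
from h import *
s=robot.sense(); print(s['clock'],s['ee_pos'],np.degrees(az(s)),R.from_quat(s['ee_rot']).as_matrix()[:,2])
print(tool([.486,-.311,.085]))
i,im=snap('wrist','w20'); save(i,'w20.json')
g=np.clip(im[200:390,220:420].astype(float)*1.6+15,0,255).astype(np.uint8)
cv2.imwrite('pics/w20z.png',cv2.resize(g,None,fx=3,fy=3,interpolation=cv2.INTER_CUBIC))
E
```

```text
17.45 [ 0.49047187 -0.30509657  0.14915565] 92.60615490558065 [ 0.02519398  0.00907542 -0.99964139]
[-0.62021179 -0.63740569  6.39664059]
```

View pics/w20.png

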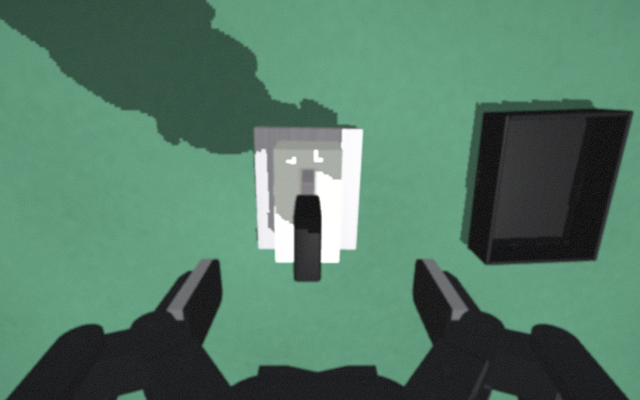

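View pics/w20z.png

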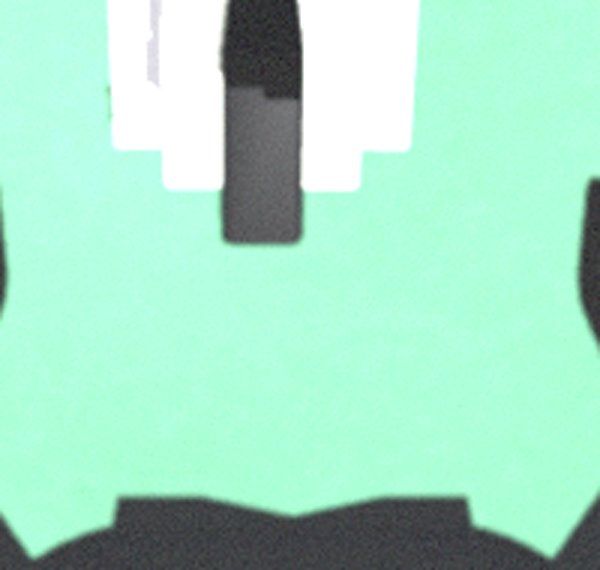

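```bash
python3 - <<'E'
from h import *
import json
i=camera_info('wrist'); s=robot.sense()
P=plane(i,[(294,280.7),(320.7,280.7),(293.8,226),(320.8,226)],.126); print(P.round(4))
a=np.radians(92)
m=P[:2].mean(0)[:2]+.02*np.array([np.cos(a),np.sin(a)]); print('centre',m, tool([*m,.104]),tool([*m,.085]))
im=cv2.imread('pics/w20.png')
g=np.clip(im[150:300,250:370].astype(float)*1.0,0,255).astype(np.uint8)
cv2.imwrite('pics/w20y.png',cv2.resize(g,None,fx=4,fy=4,interpolation=cv2.INTER_CUBIC))
E
```

```text
[[ 0.4792 -0.3308  0.126 ]
 [ 0.4945 -0.3303  0.126 ]
 [ 0.4783 -0.297   0.126 ]
 [ 0.4929 -0.2965  0.126 ]]
centre [ 0.48616404 -0.31056854] [-0.53254304 -0.5852104   4.55416206] [-0.54700388 -0.63507904  6.45345245]
```

View pics/w20y.png

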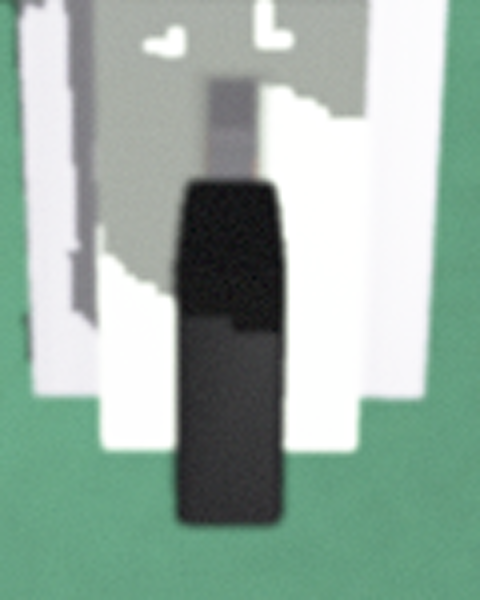

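>>> move_arm([
  [[-0.5,-0.55,0],0.005],
  [[0,0,2],0],
  [[0,0,2],0],
  [[0,0,1.5],0],
  [[0,0,0],0],
])

```text
clock: 18.12
ee_pos: [0.4868, -0.3141, 0.0967]
ee_rot: [0.694, 0.72, 0.012, 0.009]
wrist_force: [-0.4, -0.5, -0.0]
finger_gap: 1.006
```

```bash
python3 - <<'E'
from h import *
s=robot.sense(); print(s['clock'],s['ee_pos'],np.degrees(az(s)),R.from_quat(s['ee_rot']).as_matrix()[:,2],s['wrist_force'])
print(tool([.4861,-.3106,.104]))
i,im=snap('wrist','w21'); save(i,'w21.json')
g=np.clip(im[190:380,220:420].astype(float)*1.6+15,0,255).astype(np.uint8)
cv2.imwrite('pics/w21z.png',cv2.resize(g,None,fx=3,fy=3,interpolation=cv2.INTER_CUBIC))
E
```

```text
18.125 [ 0.48678633 -0.31413597  0.09674798] 92.10112076044011 [ 0.03017659  0.0052599  -0.99953074] [-0.42247894 -0.4668559  -0.04190373]
[ 0.35888389 -0.03363345 -0.7250731 ]
```

View pics/w21z.png

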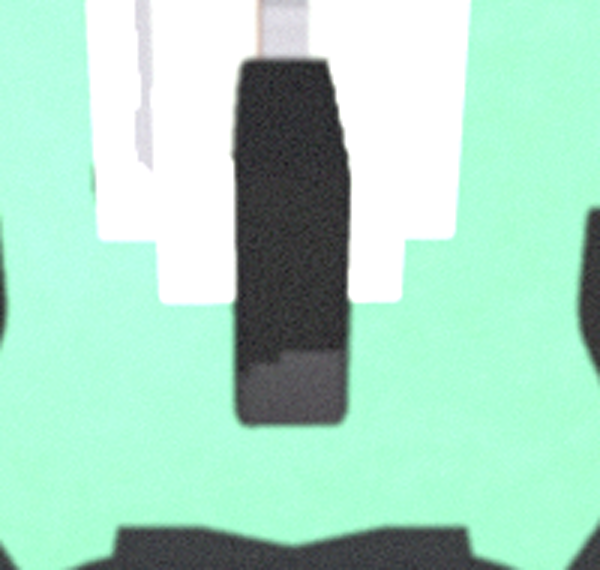

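>>> move_arm([
  [[0.3,0,0.7],0],
  [[0,0,0.6],0],
  [[0,0,0],0],
])

```text
clock: 18.55
ee_pos: [0.4881, -0.3116, 0.0855]
ee_rot: [0.694, 0.72, 0.013, 0.011]
wrist_force: [-0.6, 0.4, -0.2]
finger_gap: 1.002
```

```bash
python3 - <<'E'
from h import *
s=robot.sense(); print(s['clock'],s['ee_pos'],np.degrees(az(s)),R.from_quat(s['ee_rot']).as_matrix()[:,2],s['wrist_force'])
print(tool([.4861,-.3106,.104]))
E
```

```text
18.55 [ 0.48806312 -0.31156277  0.08548621] 92.10400496930383 [ 0.03308227  0.0033213  -0.99944711] [-0.58355122  0.36297669 -0.24601089]
[ 0.10731722 -0.13111392 -1.85652979]
```

>>> move_arm([
  [[0,0,0],0],
  [[0,0,0],0],
  [[0,0,0],0],
  [[0,0,0],0],
  [[0,0,0],0],
], fingers=-1, grip_force=50)

```text
clock: 19.18
ee_pos: [0.4864, -0.3117, 0.0861]
ee_rot: [0.694, 0.72, 0.011, 0.01]
wrist_force: [-4.1, -0.9, 0.5]
finger_gap: 0.182
```

```bash
python3 - <<'E'
from h import *
s=robot.sense(); print(s['clock'],s['ee_pos'],np.degrees(az(s)),R.from_quat(s['ee_rot']).as_matrix()[:,2],s['wrist_force'],s['finger_gap'])
i,im=snap('wrist','w22'); save(i,'w22.json')
g=np.clip(im[190:380,220:420].astype(float)*1.6+15,0,255).astype(np.uint8)
cv2.imwrite('pics/w22z.png',cv2.resize(g,None,fx=3,fy=3,interpolation=cv2.INTER_CUBIC))
E
```

```text
19.175 [ 0.48641815 -0.31170336  0.08605245] 92.05867904763599 [ 0.02961056  0.00247701 -0.99955844] [-4.0941282  -0.87967607  0.52604351] 0.18171426115368514
```

View pics/w22z.png

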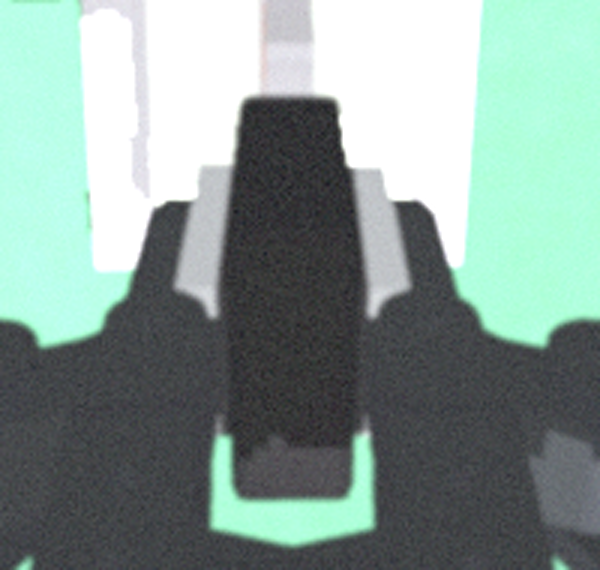

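```bash
python3 - <<'E'
from h import *
i=camera_info('wrist'); s=robot.sense()
P=plane(i,[(220+235/3,190+497/3),(220+354/3,190+497/3)],.126); print([tool(p).round(2) for p in P])
r=R.from_quat(s['ee_rot']); print('up 1cm in tool',r.inv().apply([0,0,1]).round(3))
snap('scene','s22'); im=cv2.imread('pics/s22.png')
cv2.imwrite('pics/s22z.png',cv2.resize(im[100:220,180:320],None,fx=5,fy=5,interpolation=cv2.INTER_CUBIC))
E
```

```text
[array([-1.78, -0.72, -4.02]), array([-1.82,  0.81, -3.98])]
up 1cm in tool [ 0.001  0.03  -1.   ]
```

View pics/s22z.png

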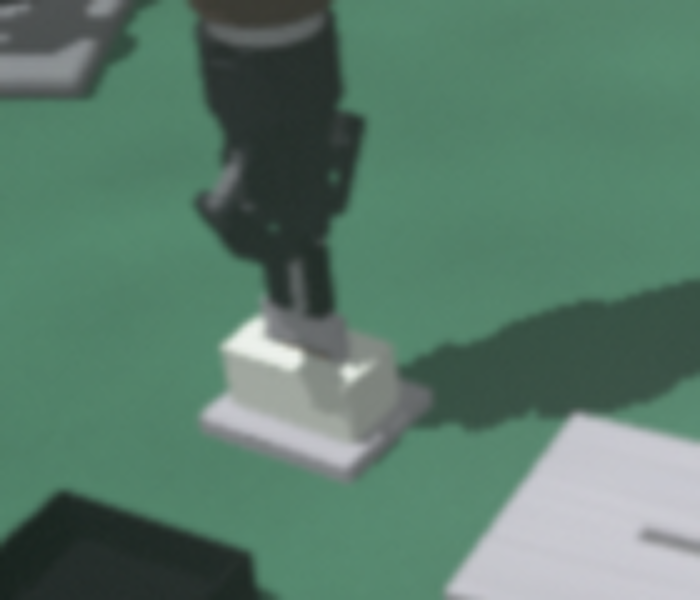

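>>> move_arm([
  [[0,0.03,-1.2],0],
  [[0,0.03,-1.5],0],
  [[0,0.03,-1.5],0],
])

```text
clock: 19.65
ee_pos: [0.4859, -0.3115, 0.1299]
ee_rot: [0.694, 0.72, 0.011, 0.009]
wrist_force: [-0.0, 0.4, -0.8]
finger_gap: 0.181
```

```bash
python3 - <<'E'
from h import *
s=robot.sense(); print(s['clock'],s['ee_pos'],np.degrees(az(s)),R.from_quat(s['ee_rot']).as_matrix()[:,2],s['wrist_force'],s['finger_gap'])
E
```

```text
19.65 [ 0.48588706 -0.31151724  0.12993762] 92.06081241081431 [ 0.02911596  0.00352476 -0.99956983] [-0.00202187  0.3945299  -0.81422912] 0.1812564697912246
```

>>> move_arm([
  [[0,0,-3],0],
  [[0,0,-3],0],
  [[0,0,-2],0],
])

```text
clock: 20.02
ee_pos: [0.4839, -0.3117, 0.2155]
ee_rot: [0.694, 0.72, 0.012, 0.011]
wrist_force: [0.7, 0.1, -0.7]
finger_gap: 0.181
```

```bash
python3 - <<'E'
from h import *
s=robot.sense(); print(s['clock'],s['ee_pos'],s['wrist_force'])
a=np.radians(97.4); T=np.array([.5897,.0134])-.0015*np.array([np.cos(a),np.sin(a)]); print(T)
plan([*T,.215],a,6)
i,im=snap('wrist','w23')
E
```

```text
20.025 [ 0.48391371 -0.3116894   0.21552922] [ 0.68552649  0.0977572  -0.67730024]
[0.58989319 0.01191249]
[[5.33, 1.96, 0.01], np.float64(-0.015)]
[[5.29, 2.04, 0.01], np.float64(-0.015)]
[[5.26, 2.13, 0.01], np.float64(-0.015)]
[[5.23, 2.21, 0.01], np.float64(-0.015)]
[[5.19, 2.29, 0.01], np.float64(-0.015)]
[[5.16, 2.37, 0.01], np.float64(-0.015)]
```

View pics/w23.png

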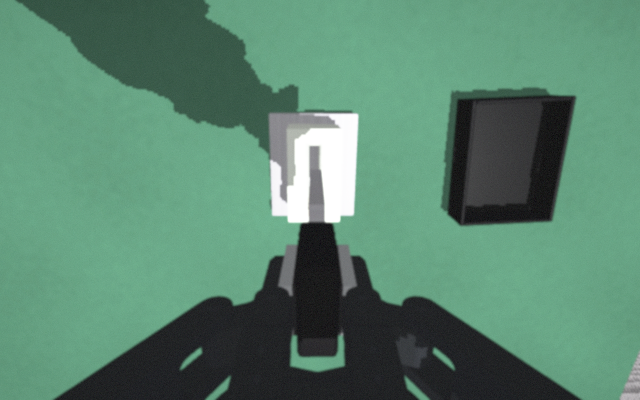

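>>> move_arm([
  [[5.3,2.0,0],-0.015],
  [[5.3,2.0,0],-0.015],
  [[5.2,2.1,0],-0.015],
  [[5.2,2.2,0],-0.015],
  [[4.5,2.2,0],-0.015],
  [[1.5,1.5,0],-0.015],
  [[0,0,0],0],
  [[0,0,0],0],
])

```text
clock: 21.08
ee_pos: [0.5896, -0.0274, 0.2253]
ee_rot: [0.661, 0.75, 0.013, 0.016]
wrist_force: [-0.7, -0.4, -1.8]
finger_gap: 0.18
```

```bash
python3 - <<'E'
from h import *
s=robot.sense(); print(s['clock'],s['ee_pos'],np.degrees(az(s)),R.from_quat(s['ee_rot']).as_matrix()[:,2],s['wrist_force'])
print(tool([.5899,.0119,.128]))
i,im=snap('wrist','w24'); save(i,'w24.json')
g=im[40:240,230:400]
cv2.imwrite('pics/w24z.png',cv2.resize(g,None,fx=3,fy=3,interpolation=cv2.INTER_CUBIC))
E
```

```text
21.075 [ 0.58963547 -0.02742461  0.22528755] 97.26037854372407 [ 0.04035307 -0.00124648 -0.99918471] [-0.67415493 -0.43343001 -1.80153794]
[3.95920258 0.13589259 9.71698849]
```

View pics/w24.png

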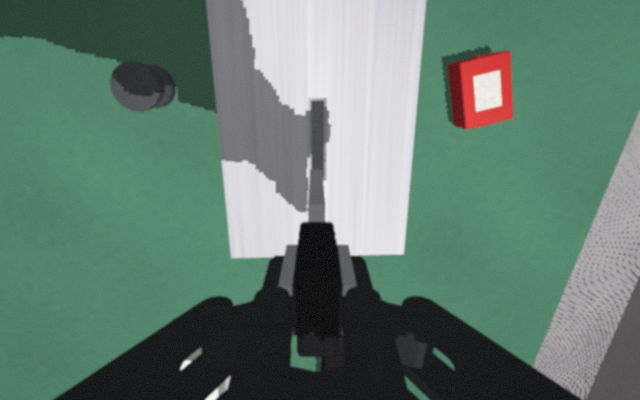

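View pics/w24z.png

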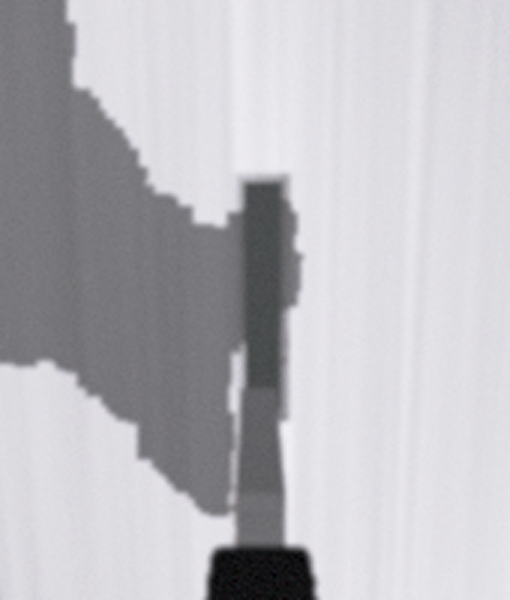

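```bash
python3 - <<'E'
from h import *
i=camera_info('wrist')
f=lambda L:np.array(L)/3+[230,40]
B=plane(i,f([(246,388),(278.5,388)]),.1515); print('blade bot far',[tool(p).round(2) for p in B],B.round(4))
G=plane(i,f([(237,492),(284,492)]),.1515)
S=plane(i,f([(243,182),(285,182),(247,385),(283,385)]),.108); print('slot',[tool(p).round(2) for p in S],S.round(4))
c=(S[0]+S[1])/2; a=np.radians(97.4); print('slot centre from far end',c[:2]-.0300*np.array([np.cos(a),np.sin(a)]))
b=(B[0]+B[1])/2; print('blade centre',b[:2]-.028*np.array([np.cos(a),np.sin(a)]))
print('need',(c-b)[:2]-.002*np.array([np.cos(a),np.sin(a)]))
s=robot.sense(); G=R.from_quat(s['ee_rot']).apply([0,0,-.019])+s['ee_pos']; print('grasp pt',G)
r=R.from_quat(s['ee_rot']); print('1cm down in tool',r.inv().apply([0,0,-1]).round(3))
for d in [(S[0]-S[2]),(S[1]-S[3])]: print(np.degrees(np.arctan2(d[1],d[0])))
E
```

```text
blade bot far [array([ 2.8 , -0.33,  7.35]), array([2.8 , 0.39, 7.38])] [[ 5.858e-01 -3.000e-04  1.515e-01]
 [ 5.930e-01  5.000e-04  1.515e-01]]
slot [array([ 7.03, -0.44, 11.67]), array([ 7.03,  0.61, 11.71]), array([ 1.83, -0.37, 11.71]), array([ 1.82,  0.59, 11.75])] [[ 0.5811  0.0414  0.108 ]
 [ 0.5915  0.0427  0.108 ]
 [ 0.5884 -0.0101  0.108 ]
 [ 0.5979 -0.009   0.108 ]]
slot centre from far end [0.59013904 0.01232047]
blade centre [ 0.59297594 -0.02765635]
need [-0.0028369   0.03997682]
grasp pt [ 0.5888248  -0.02758253  0.24423587]
1cm down in tool [ 0.006 -0.04   0.999]
98.09498611232605
97.1022728938966
```

>>> move_arm([
  [[2.0,0.03,0.7],-0.002],
  [[2.0,0.03,1.0],0],
  [[0,0,0.5],0],
])

```text
clock: 21.5
ee_pos: [0.5852, 0.0127, 0.2018]
ee_rot: [0.661, 0.75, 0.013, 0.016]
wrist_force: [0.4, -0.0, -1.1]
finger_gap: 0.177
```

```bash
python3 - <<'E'
from h import *
s=robot.sense(); print(s['clock'],s['ee_pos'],np.degrees(az(s)),R.from_quat(s['ee_rot']).as_matrix()[:,2],s['wrist_force'])
print('slot in tool',tool([.5900,.0128,.108]))
i,im=snap('wrist','w25'); save(i,'w25.json')
g=im[100:240,250:390]
cv2.imwrite('pics/w25z.png',cv2.resize(g,None,fx=4,fy=4,interpolation=cv2.INTER_CUBIC))
E
```

```text
21.5 [0.58523995 0.01266456 0.20183424] 97.16023190368914 [ 0.0405923  -0.00125307 -0.99917501] [ 0.44060456 -0.03399264 -1.08532334]
slot in tool [0.01329875 0.09713659 9.39498772]
```

View pics/w25z.png

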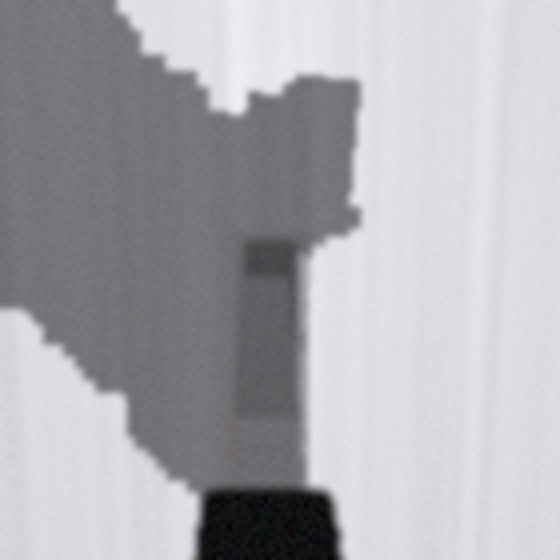

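```bash
python3 - <<'E'
from h import *
i=camera_info('wrist')
f=lambda L:np.array(L)/4+[250,100]
B=plane(i,f([(242,277),(296,277)]),.128); print('blade bot far',[tool(p).round(2) for p in B])
S=plane(i,f([(247,245),(298,245)]),.108); print('slot far',[tool(p).round(2) for p in S])
E
```

```text
blade bot far [array([ 2.82, -0.43,  7.3 ]), array([2.81, 0.47, 7.34])]
slot far [array([ 2.93, -0.37,  9.31]), array([2.92, 0.55, 9.34])]
```

>>> move_arm([
  [[0.05,0.07,0.7],0],
  [[0,0,0.6],0],
  [[0,0,0],0],
])

```text
clock: 21.92
ee_pos: [0.5863, 0.0123, 0.1872]
ee_rot: [0.662, 0.75, 0.012, 0.015]
wrist_force: [0.2, -0.1, -2.0]
finger_gap: 0.182
```

```bash
python3 - <<'E'
from h import *
s=robot.sense(); print(s['clock'],s['ee_pos'],np.degrees(az(s)),R.from_quat(s['ee_rot']).as_matrix()[:,2],s['wrist_force'])
print('slot in tool',tool([.5900,.0128,.108]))
i,im=snap('wrist','w26'); save(i,'w26.json')
g=im[100:240,250:390]
cv2.imwrite('pics/w26z.png',cv2.resize(g,None,fx=4,fy=4,interpolation=cv2.INTER_CUBIC))
E
```

```text
21.925 [0.58627981 0.01231631 0.18715448] 97.12538302860102 [ 0.03958737 -0.00184004 -0.99921442] [ 0.22681221 -0.05085998 -1.96677747]
slot in tool [0.05521139 0.06574235 7.92386838]
```

View pics/w26z.png

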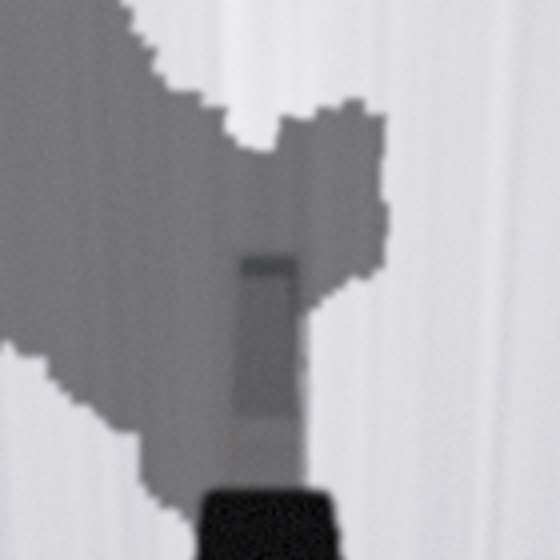

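>>> move_arm([
  [[0.05,0.05,0.2],-0.004],
  [[0,0,0.6],0],
  [[0,0,0.6],0],
])

```text
clock: 22.35
ee_pos: [0.5879, 0.0126, 0.1736]
ee_rot: [0.66, 0.751, 0.013, 0.016]
wrist_force: [0.2, 0.5, -0.2]
finger_gap: 0.18
```

```bash
python3 - <<'E'
from h import *
s=robot.sense(); print(s['clock'],s['ee_pos'],np.degrees(az(s)),R.from_quat(s['ee_rot']).as_matrix()[:,2],s['wrist_force'])
print('slot in tool',tool([.5900,.0128,.108]))
i,im=snap('wrist','w27'); save(i,'w27.json')
g=im[100:240,250:390]
cv2.imwrite('pics/w27z.png',cv2.resize(g,None,fx=4,fy=4,interpolation=cv2.INTER_CUBIC))
E
```

```text
22.35 [0.58792023 0.01257713 0.1735926 ] 97.33947791105699 [ 0.0415073  -0.00178392 -0.99913661] [ 0.18248378  0.53593446 -0.20876666]
slot in tool [ 0.04196087 -0.05958169  6.56218953]
```

View pics/w27z.png

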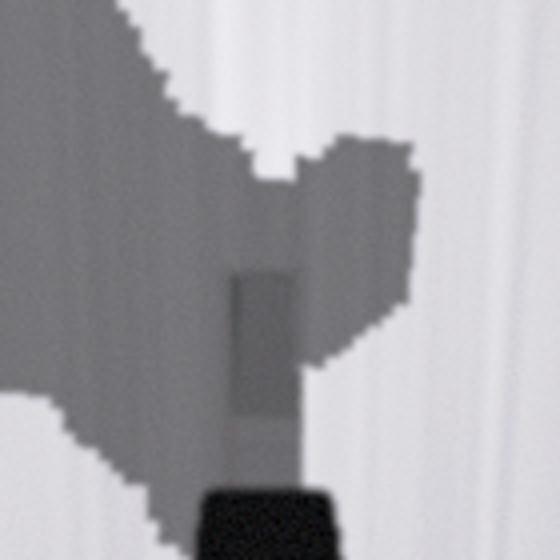

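>>> move_arm([
  [[0,-0.06,0.5],0],
  [[0,0,0.7],0],
  [[0,0,0.7],0],
])

```text
clock: 22.78
ee_pos: [0.5879, 0.0125, 0.1525]
ee_rot: [0.66, 0.751, 0.013, 0.016]
wrist_force: [-0.3, -0.5, -1.6]
finger_gap: 0.184
```

```bash
python3 - <<'E'
from h import *
s=robot.sense(); print(s['clock'],s['ee_pos'],np.degrees(az(s)),R.from_quat(s['ee_rot']).as_matrix()[:,2],s['wrist_force'])
print('slot in tool',tool([.5900,.0128,.108]))
i,im=snap('wrist','w28'); save(i,'w28.json')
g=im[100:240,250:390]
cv2.imwrite('pics/w28z.png',cv2.resize(g,None,fx=4,fy=4,interpolation=cv2.INTER_CUBIC))
E
```

```text
22.775 [0.58788115 0.01246559 0.15250728] 97.34008384535079 [ 0.04060337 -0.00181265 -0.9991737 ] [-0.29418895 -0.45359581 -1.5687147 ]
slot in tool [0.03721134 0.03605241 4.4555931 ]
```

View pics/w28z.png

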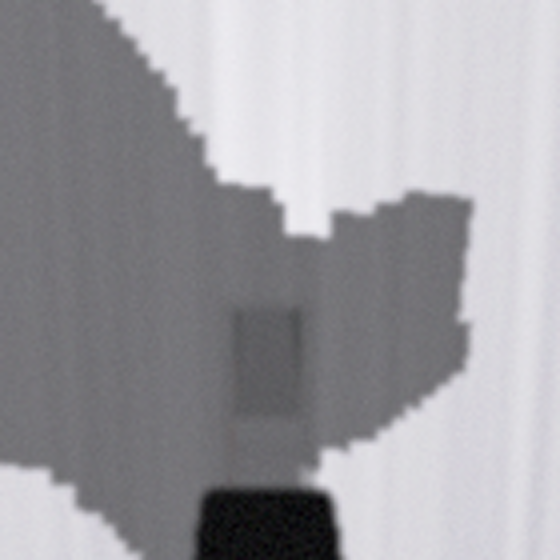

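>>> move_arm([
  [[0,0.02,0.8],0],
  [[0,0,0.8],0],
  [[0,0,0.6],0],
])

```text
clock: 23.2
ee_pos: [0.5887, 0.0125, 0.128]
ee_rot: [0.66, 0.751, 0.012, 0.015]
wrist_force: [-0.4, 0.5, -1.0]
finger_gap: 0.181
```

```bash
python3 - <<'E'
from h import *
s=robot.sense(); print(s['clock'],s['ee_pos'],np.degrees(az(s)),R.from_quat(s['ee_rot']).as_matrix()[:,2],s['wrist_force'],s['qvel'].round(3))
print('slot in tool',tool([.5900,.0128,.108]))
i,im=snap('wrist','w29'); save(i,'w29.json')
g=im[100:240,250:390]
cv2.imwrite('pics/w29z.png',cv2.resize(g,None,fx=4,fy=4,interpolation=cv2.INTER_CUBIC))
E
```

```text
23.2 [0.588726   0.01246034 0.12797257] 97.34300395076292 [ 0.03934315 -0.00184524 -0.99922405] [-0.41314451  0.47315581 -1.03922035] [-0.     0.008 -0.089 -0.097  0.002 -0.001]
slot in tool [0.03111265 0.05314143 2.00065731]
```

View pics/w29z.png

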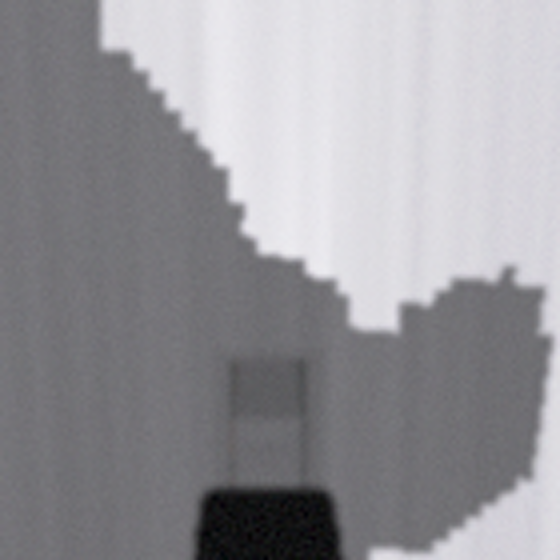

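>>> move_arm([
  [[0,0,0],0],
  [[0,0,0],0],
])

```text
clock: 23.5
ee_pos: [0.5884, 0.0124, 0.1271]
ee_rot: [0.66, 0.751, 0.012, 0.015]
wrist_force: [0.3, -0.3, -1.5]
finger_gap: 0.178
```

```bash
python3 - <<'E'
from h import *
s=robot.sense(); print(s['clock'],s['ee_pos'],np.degrees(az(s)),R.from_quat(s['ee_rot']).as_matrix()[:,2],s['wrist_force'],s['finger_gap'])
r=R.from_quat(s['ee_rot']); b=s['ee_pos']+r.apply([0.0,.0003,.0736]); print('blade bottom est',b)
d=b-np.array([.5899,.0131,.11]); a=np.radians(97.4); print('slot x,y,z mm',1e3*d@[np.sin(a),-np.cos(a),0],1e3*d@[np.cos(a),np.sin(a),0],1e3*d[2])
snap('wrist','w30'); i,im=snap('scene','s30')
cv2.imwrite('pics/s30z.png',cv2.resize(im[130:310,240:500],None,fx=3,fy=3,interpolation=cv2.INTER_CUBIC))
E
```

```text
23.5 [0.5884484  0.01241495 0.12712446] 97.342534359941 [ 0.03825775 -0.00193615 -0.99926603] [ 0.33729176 -0.33143435 -1.45120543] 0.1780644803329451
blade bottom est [0.59156149 0.01231084 0.05358979]
slot x,y,z mm 1.546012027145561 -0.9965824574212011 -56.41021042012144
```

View pics/s30z.png

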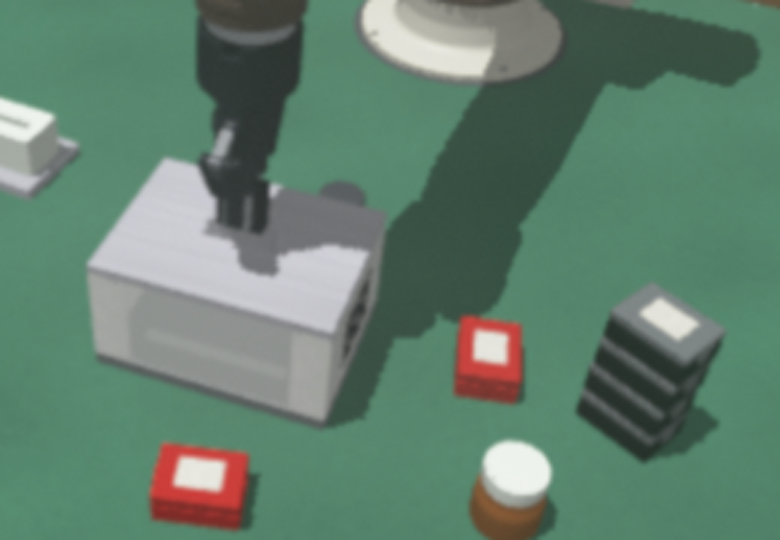

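View pics/w30.png

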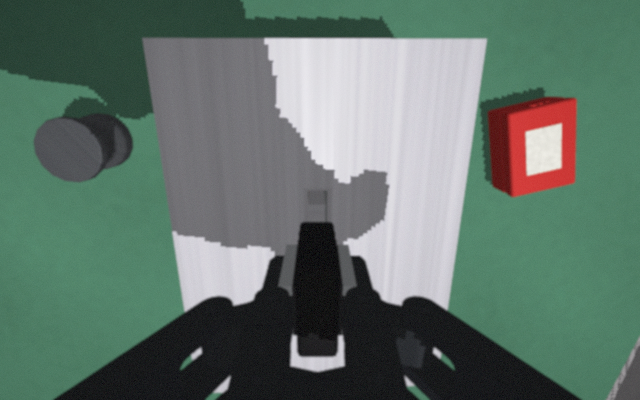

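The four-case column (scene view, about (650,370)) is straight. The carrier hangs in the slot with only its own weight on the wrist, so I'm handing in.

```bash
python3 - <<'E'
from h import *
print(workorder.hand_in()); s=robot.sense(); print(s['clock'],s['ee_pos'],s['wrist_force'])
E
```

```text
the job is handed in; nothing more can be done
None
the job is handed in; nothing more can be done
```

I stacked both cases on the column, then lowered the carrier's blade into the slot. I handed the job in at about 23.6 s with the carrier still gripped; the hand-in reports no verdict.

**Column:** It is four cases high and straight in the last scene picture. By the wrist camera, each case I placed was within about 3 mm and 1° of the one below.

**Carrier:** By my estimate the blade's lower edge is about 56 mm below the box top, so the underside of the grip is about 14 mm above it. The blade is about 1.5 mm off in x and 1 mm off in y from the slot centre. The wrist force is about 1.5 N, roughly the carrier's own weight, so it is not pressing on the slot edges.

**What was less than perfect:**
- The tool drifted to about 0.04 rad of tilt over the run. The carrier seems to have taken on that tilt, against a limit of 0.09 rad.
- Two estimates of where the carrier sits along the fingers differed by about 1.5 mm. I used the one from the blade's edge.

I did not touch the jar, the tray, the magnifier or the red cases. I did not measure their positions at the end.

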